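# Clamp the cleaned printer roller and rack the scrapers

## Robot

A 7-joint arm with a two-finger parallel gripper is mounted at the origin on the work surface. World frame = base frame: x ahead of the robot, y to its left, z up, the work surface at z = 0. Lengths are in m, angles in degrees, forces in N, time in s.
With the tool pointing down it reaches from about 0.35 to 0.9 m from the base axis. Payload 8.1 kg.
Tool frame: the origin (TCP) lies midway between the tips of the shut fingers; the grasp point (between the pads) lies 19 mm behind it; z points along the fingers, y is the line along which they close (so a half turn about z gives the same grasp; the last joint's range is limited). The gripper opens to 85 mm and grips with 20 to 120 N. Pads are 22 mm wide; open, the fingers measure 114 mm over their backs; the gripper's body (76 mm by 85 mm) begins 54 mm behind the grasp point. The pads swing forward as they close: fully open they stand 13 mm farther back than shut.
Start: joints at [59.209, 24.895, 1.432, 90.138, -0.665, 64.973, -4.303], TCP at [0.263, -0.567, 0.211] pointing down, gripper open.
Joint ranges: [-149.89, 149.89], [-25.12, 119.58], [-72.63, 75.52], [4.76, 147.25], [-75.54, 255.54], [6.69, 114.76], [-157.13, 157.13]. Speed limits (degrees/s): [127.2, 127.2, 172.46, 172.46, 180, 180, 180].

## Interface

Orientations are given as [roll, pitch, yaw] about the fixed x, y, z axes, in that order (R = Rz(yaw) Ry(pitch) Rx(roll)).
In Python, from cell import telemetry, imaging, job gives the robot as it stands.
- The arm moves only by the tool apply_moves, never from a script. Its argument "targets" is a list of rows, each a list of 7 numbers: the shift along the tool's x, y, z normalised to -1 to 1, where 1 is 0.5 m, then the turn, a rotation vector about the tool's x, y, z normalised to -1 to 1, where 1 is pi rad, then the finger opening in mm, from 0 to 85.4. A call has 1 to 5 rows; each row is the pose to reach, as a shift and turn from the pose commanded when the call began, along the tool's axes at that moment, turning the shorter way round; what a row does not reach only later rows make up. A row lasts 1/8 s, in which the tool goes at most 62.5 mm and 10.7 degrees, less where a joint would pass 70% of its speed; a pose out of reach is approached as far as the arm can. A call with a number of a shift or a turn outside -1 to 1 is refused whole. A call with a gripper value outside its range is refused whole. The fingers move at their own pace and stop on an object; "grip_force" is the grip in N (left out, the last holds). Time passes only in rows, so rows that repeat a pose let the fingers close. It gives the time, the measured TCP pose, the force, the opening and the grip force at its end, in the units of the state.
- telemetry.get_obs(): the state, without advancing time (a new reading comes with each control period).
- imaging.camera(name): name is "side" or "top" or "wrist"; returns the picture (400x640x3 uint8, blue, green, red); there is no depth.
- imaging.calibration(name): a dict with "intrinsics" (3x3 intrinsics, pixels), "xyz" and "rotation" of the camera in the world. Camera axes: x right, y up, looking along -z (the intrinsics and any distortion apply to the point x, -y, -z); pixel columns grow to the right and rows downward; lengths in m; the calibration is good to about 2 mm. A picture is of the moment at which its call begins: read the wrist's pose just before it. calibration takes no time and is no camera call; for the wrist camera it gives the pose at the moment of the call.
- job.hand_in(): hands the job in; it is judged then, once.
The state is a dict: "t": time; "qpos": joint angles; "dq": joint speeds; "joint_efforts": joint torques, N m; "position": TCP position; "tcp_rot": TCP orientation; "contact_force": force on the tool from outside, world axes, zero at the start; "torque": the same for the moment, N m; "grip_width": finger opening in m; "grip_force": force on a finger pad.
Only numpy, scipy, OpenCV 4.12 (cv2) and the standard library are available. Lean on these libraries where they do the work, as an engineer would, in place of code of your own. Each camera call takes 0.05 s, during which the arm holds its last target. There are 200 camera calls.

## Task

Printer service at the office desk is finished, so put the kit away: swing the cradle's clamp straps wide open (past upright), lay the black printer roller in the two V-blocks so that it is seated and centred, and only then swing the straps fully shut over it. Also slide every orange-handled scraper, blade first, into a slot of its own in the grey rack until its handle is up against the rack's face and rests on the tongue. Leave the mouse, the cleaner bottle and the glue stick where they are.

Things in the scene. Friction and masses are not known exactly. Their poses are not given: they have to be found in the camera images.
- cradle: Fixed roller cradle: aluminium base 150 x 170 x 8 mm with two blue 90-degree V-blocks in line, each 24 mm long, x 31 to 55 and -31 to -55 mm, a 62 mm gap between them for the fingers. Apex 22 mm, lips 46 mm above the desk, lips 48 mm apart. Origin: underside, below the middle of the V line. x runs along the V, y to the strap's hinge side, z up. Place and yaw vary.
- cradle_seat (a point): Where the roller's centre is when seated: on the V line half-way between the V-blocks, 50 mm above the desk. Axes as the cradle's. Beside it: two strap rests 70 mm high at x +-46, y -41 to -51 mm, and two hinge posts 80 mm high at x +-46, y 60 to 76 mm.
- strap_hinge (a point): Middle of the strap's hinge line, which runs along the cradle's x: 64 mm to the +y side of the V line, 74 mm above the desk.
- strap_bar (a point): Centre of the red round grip bar (14 mm diameter, 104 mm long, parallel to the V line) joining the free ends of two steel clamp straps (12 x 4 mm, at x +-46 mm, 80 mm clear between them). It is 122 mm from the hinge line; shut, it is 58 mm to the -y side of the V line, 74 mm above the desk, with free space under it.
- strap (a joint): Angle of the clamp-strap frame (straps and bar as one), rad. 0 = shut, straps level, about 2 mm above a seated roller; grows as the bar swings up and over to the cradle's +y side; 1.57 upright, 2.1 fully open (stop). Stiff hinge: stays where left, takes about 1 to 3 N at the bar. Starts at 0 to 0.5.
- roller (a point): Centre of the printer roller: black rubber cylinder 40 mm diameter, 130 mm long, with a white square bearing block 42 x 42 x 15 mm on each end (160 mm over all), 0.25 to 0.42 kg. x is its axis (ends alike). It lies on the blocks' flats, centre 21 mm above the desk, and does not roll. Seated, the blocks hang outside the V-blocks with 10 mm play each way along the V.
- roller_body: The same roller; this origin is at the middle of its underside, 21 mm below point roller.
- rack: Fixed grey slotted rack, 250 wide (y), 88 deep (x), 70 mm high, clear top. Origin: underside, middle of the mouth face; x points into the slots, z up. Four flat slots side by side, 60 mm apart, each 50 wide, 14 high (48 to 62 mm up), 88 deep. Before each slot a tongue 16 mm wide, 6 thick, top 46 mm up, sticks out 45 mm to carry a handle; open below and between tongues. Place and yaw vary.
- bay1 (a point): Centre of the mouth of slot 1 of the rack (y = -90 mm in the rack's frame, 55 mm above the desk). Axes as the rack's. Any scraper may go in any slot, one in each.
- bay2 (a point): Centre of the mouth of slot 2 of the rack (y = -30 mm in the rack's frame, 55 mm above the desk). Axes as the rack's. Any scraper may go in any slot, one in each.
- bay3 (a point): Centre of the mouth of slot 3 of the rack (y = 30 mm in the rack's frame, 55 mm above the desk). Axes as the rack's. Any scraper may go in any slot, one in each.
- bay4 (a point): Centre of the mouth of slot 4 of the rack (y = 90 mm in the rack's frame, 55 mm above the desk). Axes as the rack's. Any scraper may go in any slot, one in each.
- scraper1 (a point): Handle centre of scraper 1 (up to four alike; absent: None). Orange-black handle 70 x 26 x 18 mm; x points to the blade, a steel plate 70 long, 42 wide, 4 mm thick on the handle's front end, half-way up it: 140 mm in all, same either way up, 90 g, balance 12 mm ahead of here. On the desk 9 mm up; home in a slot (handle on tongue, against the rack) 35 mm before the mouth, 55 mm up.
- scraper1_body: Scraper 1 again: origin on its underside where handle and blade meet (35 mm ahead of and 9 mm below its point).
- scraper2 (a point): Handle centre of scraper 2 (up to four alike; absent: None). Orange-black handle 70 x 26 x 18 mm; x points to the blade, a steel plate 70 long, 42 wide, 4 mm thick on the handle's front end, half-way up it: 140 mm in all, same either way up, 90 g, balance 12 mm ahead of here. On the desk 9 mm up; home in a slot (handle on tongue, against the rack) 35 mm before the mouth, 55 mm up.
- scraper2_body: Scraper 2 again: origin on its underside where handle and blade meet (35 mm ahead of and 9 mm below its point).
- scraper3 (a point): Handle centre of scraper 3 (up to four alike; absent: None). Orange-black handle 70 x 26 x 18 mm; x points to the blade, a steel plate 70 long, 42 wide, 4 mm thick on the handle's front end, half-way up it: 140 mm in all, same either way up, 90 g, balance 12 mm ahead of here. On the desk 9 mm up; home in a slot (handle on tongue, against the rack) 35 mm before the mouth, 55 mm up.
- scraper3_body: Scraper 3 again: origin on its underside where handle and blade meet (35 mm ahead of and 9 mm below its point).
- scraper4 (a point): Handle centre of scraper 4 (up to four alike; absent: None). Orange-black handle 70 x 26 x 18 mm; x points to the blade, a steel plate 70 long, 42 wide, 4 mm thick on the handle's front end, half-way up it: 140 mm in all, same either way up, 90 g, balance 12 mm ahead of here. On the desk 9 mm up; home in a slot (handle on tongue, against the rack) 35 mm before the mouth, 55 mm up.
- scraper4_body: Scraper 4 again: origin on its underside where handle and blade meet (35 mm ahead of and 9 mm below its point).
- mouse: Black computer mouse, 100 x 58 x 33 mm, origin under it. A bystander.
- bottle: Blue cleaner bottle, 64 mm diameter, 160 mm high, origin under it. A bystander.
- glue: Yellow glue stick with green cap standing up, 30 mm diameter, 100 mm high, origin under it. A bystander.
Things that resemble listed ones, but are neither listed nor needed, are in the scene too. Of the things that look like the roller_body, the larger one is meant. What is shaped like the scraper1_body but yellow is not meant.

How it is judged:
By the outcome, as a careful person would: the job done as asked, in the order asked, and still so for the second after the job is handed in, with the robot touching nothing.
Of scraper1_body, scraper2_body, scraper3_body, scraper4_body only 3 to 4 are there at a start; the rules pass over those that are not, and their reading is None.
At some moment in a run one of scraper1_body, scraper2_body, scraper3_body, scraper4_body, roller_body may be knocked a few centimetres aside while the robot is not near it.
Once in a run the grip may slacken for a moment while it holds something.
It also fails if it takes over 210 s, if anything falls off the work surface, if the arm or the gripper's body presses on something with over 40 N, if the wrist force passes 120 N, or if a joint passes its speed limit or range.

## Working session

There is one attempt and no reset: what is moved stays moved. The work goes in short steps, Python scripts to look and compute and a tool call to move; the robot and the scene stay as the last step left them, time stands still between calls to the robot, and variables do not carry over. Pictures are saved under pics/ and viewed, at most 14 in all, crops included, and the job is handed in when it is done.

Besides the shell and the picture viewer there is one more tool, called after "Emit:" as name(argument=value, ...) on one line, values as JSON. apply_moves: Moves the arm, as the interface text tells. Scaled input: -1 to 1 covers 0.5 m each way for a shift and pi rad each way for a turn. Its arguments: {"type":"object","properties":{"targets":{"type":"array"},"grip_force":{"type":"number"}},"required":["targets"]}

```bash
ls; mkdir -p pics
cat > h.py <<'E'
import numpy as np,cv2
from cell import telemetry,imaging,job
from scipy.spatial.transform import Rotation as R
def cam(n):
    c=imaging.calibration(n); im=imaging.camera(n); return im,c
def ray(c,u,v):
    K=np.array(c['intrinsics']);d=np.linalg.inv(K)@[u,v,1]
    Rm=np.array(c['rotation']); Rm=Rm if Rm.shape==(3,3) else R.from_euler('xyz',Rm,degrees=True).as_matrix()
    return np.array(c['xyz']),Rm@[d[0],-d[1],-d[2]]
def onz(c,u,v,z):
    o,d=ray(c,u,v);return o+d*(z-o[2])/d[2]
def proj(c,p):
    Rm=np.array(c['rotation']); Rm=Rm if Rm.shape==(3,3) else R.from_euler('xyz',Rm,degrees=True).as_matrix()
    q=Rm.T@(np.array(p)-c['xyz']);q=np.array(c['intrinsics'])@[q[0],-q[1],-q[2]];return q[:2]/q[2]
E
python3 - <<'E'
from h import *
for n in('top','side','wrist'):
    im,c=cam(n);cv2.imwrite(f'pics/{n}0.png',im);print(n,c)
print(telemetry.get_obs())
E
```

```text
pics
top {'intrinsics': array([[506.86189413,   0.        , 322.78060875],
       [  0.        , 506.86189413, 193.28086947],
       [  0.        ,   0.        ,   1.        ]]), 'xyz': array([ 0.36233517, -0.03816481,  1.59130955]), 'rotation': array([ 6.82040174e+00, -2.38616774e-02, -9.03851419e+01])}
side {'intrinsics': array([[508.98993417,   0.        , 323.05604184],
       [  0.        , 508.98993417, 196.91703153],
       [  0.        ,   0.        ,   1.        ]]), 'xyz': array([0.42532313, 1.07329562, 1.16458718]), 'rotation': array([  45.06532441,   -0.80299443, -172.52472845])}
wrist {'intrinsics': array([[335.01034942,   0.        , 315.29943702],
       [  0.        , 335.01034942, 196.82662641],
       [  0.        ,   0.        ,   1.        ]]), 'xyz': array([ 0.32276161, -0.54068434,  0.37453432]), 'rotation': array([-1.50735817e+01,  5.19884996e-02, -6.50892680e+01])}
{'t': 0.15, 'qpos': array([59.20859384, 24.92588682,  1.43003487, 90.17558512, -0.66348139,
       64.97132968, -4.3022446 ]), 'dq': array([ 0.0472237 , -0.08785098, -0.00145686, -0.19787787, -0.09656774,
       -0.03593295,  0.05121661]), 'joint_efforts': array([ 3.01061831e-03, -6.70878553e+01,  1.02655850e+00, -3.16450310e+01,
        1.56509515e-02,  9.01032327e-03, -2.68601235e-05]), 'position': array([ 0.26307444, -0.56651828,  0.2106316 ]), 'tcp_rot': array([-1.79935818e+02,  6.60467011e-03,  2.49108969e+01]), 'contact_force': array([-1.27082673, -0.16879532,  0.1474506 ]), 'torque': array([0.00535248, 0.01665956, 0.01122926]), 'grip_force': 0.0, 'grip_width': 0.08538521012570734}
```

View pics/top0.png

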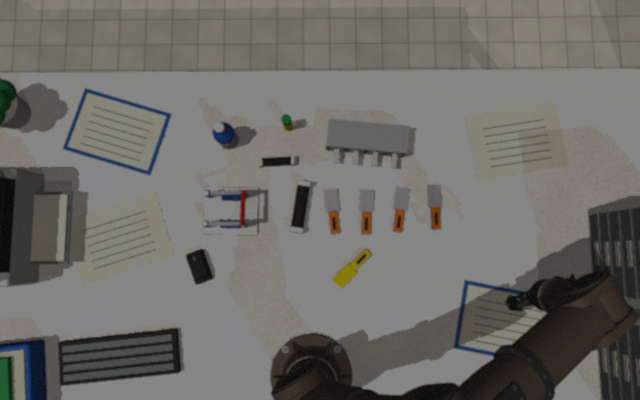

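View pics/side0.png

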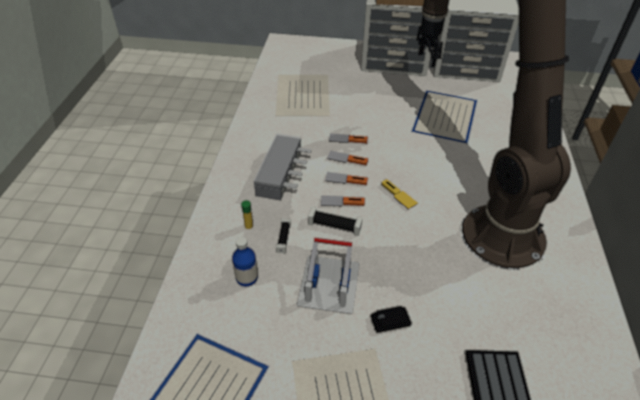

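The top view shows:
- Cradle at (232,210), with its red bar at (242,208) and the hinge on the left.
- Roller candidates: the large one at (301,206), which is the one I want, and a small decoy at (279,161).
- Scraper candidates: orange ones at (333,211), (367,211), (400,208) and (435,205), and a yellow decoy at (352,267).
- Rack at (368,140), with its mouth toward the robot.

I'll check these choices in a close crop and measure.

```bash
cat > meas.py <<'E'
from h import *
def rects(im,lo,hi,amin,roi=(180,60,470,300)):
    h=cv2.cvtColor(im,cv2.COLOR_BGR2HSV);m=cv2.inRange(h,np.array(lo),np.array(hi))
    x0,y0,x1,y1=roi;k=np.zeros_like(m);k[y0:y1,x0:x1]=m[y0:y1,x0:x1]
    cs=cv2.findContours(k,cv2.RETR_EXTERNAL,cv2.CHAIN_APPROX_NONE)[0]
    return [(cv2.contourArea(c),cv2.minAreaRect(c)) for c in cs if cv2.contourArea(c)>amin]
def show(im,c,name,lo,hi,amin,z,roi=(180,60,470,300)):
    for a,r in rects(im,lo,hi,amin,roi):
        b=cv2.boxPoints(r);w=np.array([onz(c,*p,z) for p in b])
        e1=w[1]-w[0];e2=w[2]-w[1];
        if np.linalg.norm(e1)<np.linalg.norm(e2):e1,e2=e2,e1
        print(name,'px',np.round(r[0],1),'xy',np.round(w.mean(0)[:2],4),'L',np.round([np.linalg.norm(e1),np.linalg.norm(e2)],4),'ang',round(np.degrees(np.arctan2(e1[1],e1[0]))%180,1))
E
python3 - <<'E'
from meas import *
im,c=cam('top')
show(im,c,'orange',(5,140,80),(17,255,255),30,.018)
show(im,c,'yellow',(20,140,80),(32,255,255),30,.018)
show(im,c,'black',(0,0,0),(180,255,45),60,.04)
show(im,c,'red',(0,140,60),(4,255,255),20,.09)
show(im,c,'red2',(172,140,60),(180,255,255),20,.09)
show(im,c,'grey',(0,0,70),(180,40,135),500,.07)
cv2.imwrite('pics/crop1.png',cv2.resize(im[100:290,190:450],None,fx=3,fy=3,interpolation=cv2.INTER_CUBIC))
E
```

```text
orange px [365.8 222.5] xy [ 0.4583 -0.1729] L [0.0661 0.0236] ang 175.7
orange px [333.6 222.3] xy [ 0.4597 -0.0732] L [0.0658 0.0235] ang 5.1
orange px [398.5 220.4] xy [ 0.4643 -0.2746] L [0.0661 0.0239] ang 171.5
orange px [435.  217.5] xy [ 0.4724 -0.3884] L [0.0654 0.0249] ang 178.1
yellow px [352.3 267.3] xy [ 0.3212 -0.1293] L [0.1346 0.0368] ang 134.2
black px [199.3 266.2] xy [0.328  0.3355] L [0.092  0.0529] ang 20.6
black px [300.2 206.2] xy [0.5087 0.0297] L [0.1238 0.035 ] ang 171.3
black px [276.  161.2] xy [0.6492 0.1045] L [0.082 0.022] ang 92.7
red px [242.1 207.5] xy [0.5011 0.2001] L [0.0988 0.0095] ang 178.4
grey px [324.5 179.5] xy [ 0.5967 -0.0456] L [0.902  0.7335] ang 89.6
```

View pics/crop1.png

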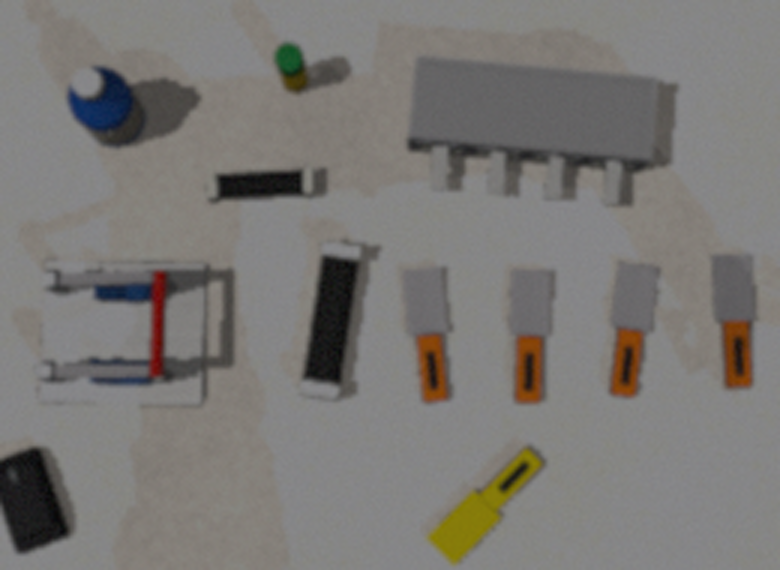

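The crop confirms it. The bar is at crop (158,325), the big roller at (332,318), and the orange scrapers have their blades toward the rack. Now I'll move over the scene for a closer look.

Emit:
apply_moves(targets=[[0.16,-0.13,-0.05,0,0,0.03,85],[0.32,-0.26,-0.09,0,0,0.07,85],[0.48,-0.39,-0.13,0,0,0.1,85],[0.6,-0.5,-0.18,0,0,0.138,85],[0.6,-0.5,-0.18,0,0,0.138,85]])

```text
t: 0.82
position: [0.3948, -0.2898, 0.2809]
tcp_rot: [180.0, -0.0, -0.0]
contact_force: [-0.0, 0.7, 0.3]
grip_width: 0.0852
grip_force: 0.0
```

Emit:
apply_moves(targets=[[0.05,-0.1,-0.03,0,0,0,85],[0.1,-0.2,-0.06,0,0,0,85],[0.15,-0.3,-0.08,0,0,0,85],[0.2,-0.4,-0.1,0,0,0,85],[0.2,-0.4,-0.1,0,0,0,85]])

```text
t: 1.45
position: [0.4957, -0.0867, 0.3309]
tcp_rot: [-179.9, -0.1, 0.5]
contact_force: [-1.0, -0.5, -0.2]
grip_width: 0.0852
grip_force: 0.0
```

Run:
```python
from h import *
print(telemetry.get_obs()['position'])
im,c=cam('wrist');cv2.imwrite('pics/w1.png',im);print(c['xyz'],c['rotation'])
np.save('w1c.npy',c,allow_pickle=True)
```

```text
[ 0.49571646 -0.08670713  0.33093607]
[ 0.5611836  -0.08808916  0.4950824 ] [-1.49640645e+01  7.71362045e-02 -8.94740454e+01]
```

View pics/w1.png

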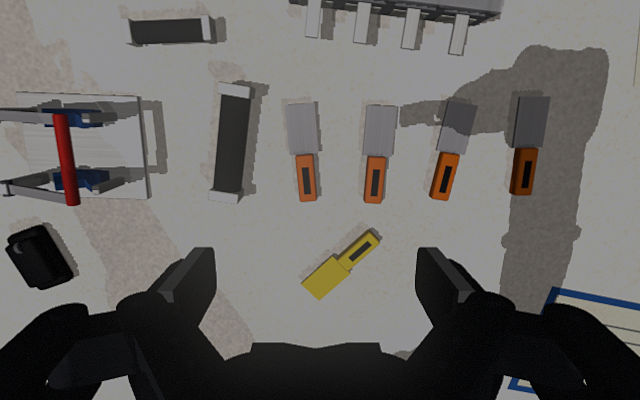

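The wrist view shows the rack mouth at the top (360–460, 20–50), the scrapers in a row, the roller at (232,140) and the bar at (65,160). Next I'll go over the cradle.

Emit:
apply_moves(targets=[[-0.02,-0.1,0.01,0,0,0,85],[-0.05,-0.22,0.03,0,0,0,85],[-0.08,-0.34,0.04,0,0,0,85],[-0.1,-0.46,0.05,0,0,0,85],[-0.12,-0.56,0.06,0,0,0,85]])

```text
t: 2.12
position: [0.4332, 0.1887, 0.3001]
tcp_rot: [180.0, -0.0, -0.0]
contact_force: [-0.1, -0.2, 0.0]
grip_width: 0.085
grip_force: 0.0
```

Emit:
apply_moves(targets=[[0,-0.04,0,0,0,0,85],[0,-0.04,0,0,0,0,85]])

```text
t: 2.38
position: [0.4335, 0.2082, 0.3]
tcp_rot: [180.0, 0.0, 0.1]
contact_force: [-0.2, -1.6, 0.0]
grip_width: 0.0849
grip_force: 0.0
```

Run:
```python
from meas import *
print(telemetry.get_obs()['position'],telemetry.get_obs()['tcp_rot'])
im,c=cam('wrist');cv2.imwrite('pics/w2.png',im)
np.save('w2c.npy',c,allow_pickle=True)
for lo,hi in(((0,120,50),(5,255,255)),((172,120,50),(180,255,255))):show(im,c,'red',lo,hi,100,.09,(0,0,640,400))
show(im,c,'blue',(105,120,30),(128,255,255),100,.046,(0,0,640,400))
```

```text
[0.43352723 0.20822044 0.30001938] [1.79976809e+02 3.14976228e-02 1.24897341e-01]
red px [327.5 103. ] xy [0.5007 0.1933] L [0.1123 0.0135] ang 178.1
```

View pics/w2.png

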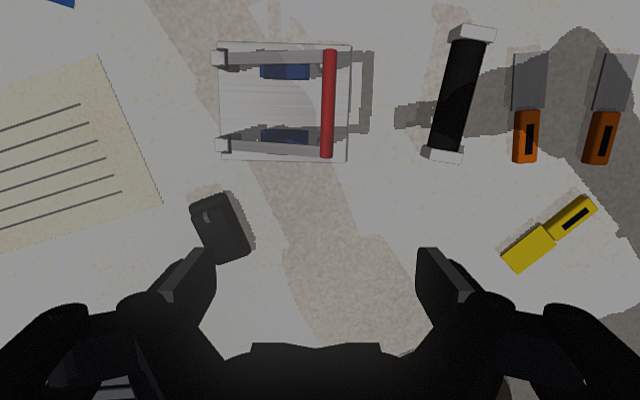

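The wrist view shows the bar at (327,103), base corners at (219,41), (352,42), (349,162) and (219,160), and hinge posts at about (218,57) and (221,144).

Run:
```python
from meas import *
c=np.load('w2c.npy',allow_pickle=True).item(); im=cv2.imread('pics/w2.png')
b=[onz(c,*p,.008)[:2] for p in((219,41),(352,42),(349,162),(219,160))]
print(np.round(b,4),'mean',np.mean(b,0))
print('sides',[np.round(np.linalg.norm(b[i]-b[i-1]),4) for i in range(4)])
for i,j in((0,1),(3,2),(1,2),(0,3)): d=b[j]-b[i];print(np.degrees(np.arctan2(d[1],d[0])))
show(im,c,'blue',(100,80,20),(130,255,255),60,.046,(180,20,380,180))
t=cv2.imread('pics/top0.png');ct=imaging.calibration('top')
s=cv2.imread('pics/side0.png');cs=imaging.calibration('side')
def red(im,roi):
    out=[]
    h=cv2.cvtColor(im,cv2.COLOR_BGR2HSV);m=cv2.inRange(h,np.array((0,120,50)),np.array((6,255,255)))|cv2.inRange(h,np.array((170,120,50)),np.array((180,255,255)))
    x0,y0,x1,y1=roi;ys,xs=np.nonzero(m[y0:y1,x0:x1]);return xs.mean()+x0,ys.mean()+y0,len(xs)
P=[(ct,red(t,(225,180,260,240))),(cs,red(s,(300,225,370,255))),(c,red(im,(310,40,345,165)))]
print([p[1] for p in P])
def tri(P):
    A=np.zeros((3,3));B=np.zeros(3)
    for cc,p in P:
        o,d=ray(cc,p[0],p[1]);d/=np.linalg.norm(d);M=np.eye(3)-np.outer(d,d);A+=M;B+=M@o
    return np.linalg.solve(A,B)
print('all',tri(P),'ts',tri(P[:2]),'ws',tri(P[1:]))
```

```text
[[0.5783 0.3271]
 [0.5775 0.1605]
 [0.426  0.16  ]
 [0.4284 0.338 ]] mean [0.50253438 0.24639068]
sides [np.float64(0.1503), np.float64(0.1666), np.float64(0.1516), np.float64(0.178)]
-90.25714932385453
-90.76426127778137
-179.79008437455127
175.85233020806393
blue px [284.5  71.5] xy [0.5389 0.2426] L [0.0572 0.0166] ang 90.1
[(np.float64(242.1209677419355), np.float64(207.0241935483871), 124), (np.float64(332.8151260504202), np.float64(241.7058823529412), 119), (np.float64(327.4619326500732), np.float64(102.37115666178624), 1366)]
all [0.50084987 0.19503253 0.11718584] ts [0.49953306 0.19566412 0.11792822] ws [0.50142487 0.19413194 0.11592381]
```

Emit:
apply_moves(targets=[[0.07,0.013,0.08,0,0,0.008,60],[0.135,0.026,0.16,0,0,0.008,60],[0.135,0.026,0.26,0,0,0.008,60],[0.135,0.026,0.36,0,0,0.008,60],[0.135,0.026,0.404,0,0,0.008,60]])

```text
t: 3.05
position: [0.5003, 0.1914, 0.0955]
tcp_rot: [179.8, 0.2, -1.6]
contact_force: [-0.0, -0.1, 0.3]
grip_width: 0.0603
grip_force: 0.0
```

Emit:
apply_moves(targets=[[0,0,0,0,0,0,30],[0,0,0,0,0,0,12],[0,0,0,0,0,0,5],[0,0,0,0,0,0,5],[0,0,0,0,0,0,5]], grip_force=25)

```text
t: 3.68
position: [0.5015, 0.1953, 0.0989]
tcp_rot: [-180.0, -0.1, -1.4]
contact_force: [0.8, -1.3, 0.2]
grip_width: 0.005
grip_force: 0.3
```

Run:
```python
from h import *
o=telemetry.get_obs();print(o['position'],o['grip_width'],o['contact_force'],o['tcp_rot'])
im,c=cam('wrist');cv2.imwrite('pics/w3.png',im)
```

```text
[0.50152813 0.1953131  0.09891608] 0.005045863366599289 [ 0.78510824 -1.27041647  0.21149847] [-1.79991389e+02 -5.70491435e-02 -1.38022816e+00]
```

View pics/w3.png

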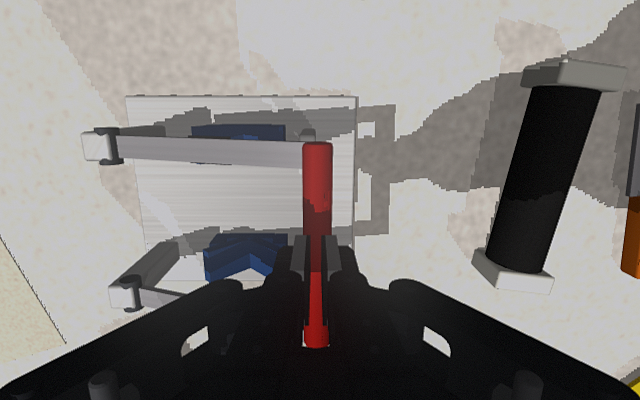

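```bash
cat >> meas.py <<'E'
def redpx(im,roi):
    h=cv2.cvtColor(im,cv2.COLOR_BGR2HSV);m=cv2.inRange(h,np.array((0,120,50)),np.array((6,255,255)))|cv2.inRange(h,np.array((170,120,50)),np.array((180,255,255)))
    x0,y0,x1,y1=roi;ys,xs=np.nonzero(m[y0:y1,x0:x1])
    pts=np.column_stack([xs+x0,ys+y0]).astype(np.float32);return pts
def tri(P):
    A=np.zeros((3,3));B=np.zeros(3)
    for cc,p in P:
        o,d=ray(cc,p[0],p[1]);d/=np.linalg.norm(d);M=np.eye(3)-np.outer(d,d);A+=M;B+=M@o
    return np.linalg.solve(A,B)
E
python3 - <<'E'
from meas import *
im,c=cam('wrist');s,cs=cam('side')
p=redpx(im,(280,120,350,200))
# bar end at max x: rows min
top=p[p[:,1]<p[:,1].min()+6];print('end px',top.mean(0),'width',p[p[:,1]==160][:,0].ptp() if hasattr(p,'ptp') else np.ptp(p[p[:,1]==160][:,0]))
q=redpx(s,(290,215,380,265));print(len(q),q.min(0),q.max(0),cv2.minAreaRect(q))
for x in(303,314,325,336,347):
    k=q[abs(q[:,0]-x)<=1];print(x,k[:,1].mean() if len(k) else None)
# line bar: plane x? intersect side ray of left end (max x) with wrist end ray
L=q[q[:,0]<q[:,0].min()+2].mean(0)
print(L,tri([(cs,L),(c,top.mean(0))]))
for z in(.07,.08,.09,.1,.11):print(z,proj(cs,(.501,.195,z)),onz(c,317,148,z))
E
```

```text
end px [317.4463 145.3719] width 28.0
97 [315. 239.] [350. 246.] ((332.5340576171875, 242.18223571777344), (35.54655456542969, 4.083769798278809), 6.115502834320068)
303 None
314 240.0
325 241.5
336 243.2
347 244.0
[315.5 240. ] [0.54854008 0.19094679 0.11073794]
0.07 [331.7600785  252.72678887] [0.54426543 0.19152791 0.07      ]
0.08 [331.8556338  250.41803508] [0.54544521 0.19155356 0.08      ]
0.09 [331.95216519 248.08569744] [0.54662499 0.19157921 0.09      ]
0.1 [332.0496877  245.72941273] [0.54780477 0.19160485 0.1       ]
0.11 [332.14821669 243.34881024] [0.54898455 0.1916305  0.11      ]
```

Run:
```python
from meas import *
im,c=cam('wrist');s,cs=cam('side')
print(telemetry.get_obs()['position'],telemetry.get_obs()['grip_width'])
for z in(.085,.095,.105,.115,.125):print(z,proj(c,(.449,.196,z)),proj(c,(.553,.193,z)), 14*335/ (1000*(c['xyz'][2]-z)))
p=telemetry.get_obs()['position'];print('tcp',proj(c,p),'grasp',proj(c,p+[0,0,.019]))
a=cv2.resize(im[120:370,240:400],None,fx=2.4,fy=2.4,interpolation=cv2.INTER_CUBIC)
a=cv2.convertScaleAbs(a,alpha=2.2)
b=cv2.resize(s[170:320,270:400],None,fx=3,fy=4,interpolation=cv2.INTER_CUBIC);b=cv2.convertScaleAbs(b,alpha=1.5)
h=600;a=cv2.resize(a,(384,600));cv2.imwrite('pics/w4.png',np.hstack([a,b]))
```

```text
[0.50116857 0.19537013 0.09840053] 0.0049992136322092795
0.085 [313.33149966 309.30523879] [314.01985146 134.42206762] 26.410601735514604
0.095 [313.23979768 319.46653527] [313.95336424 136.03374649] 27.986599458838146
0.105 [313.13840619 330.70150505] [313.87863439 137.84523023] 29.762622020302995
0.115 [313.0257038  343.18981138] [313.79402783 139.89612984] 31.779330328684644
0.125 [312.89968598 357.15357075] [313.69744796 142.23726761] 34.089207025271016
tcp [311.87263853 236.79558363] grasp [311.48924874 251.96007351]
```

View pics/w4.png

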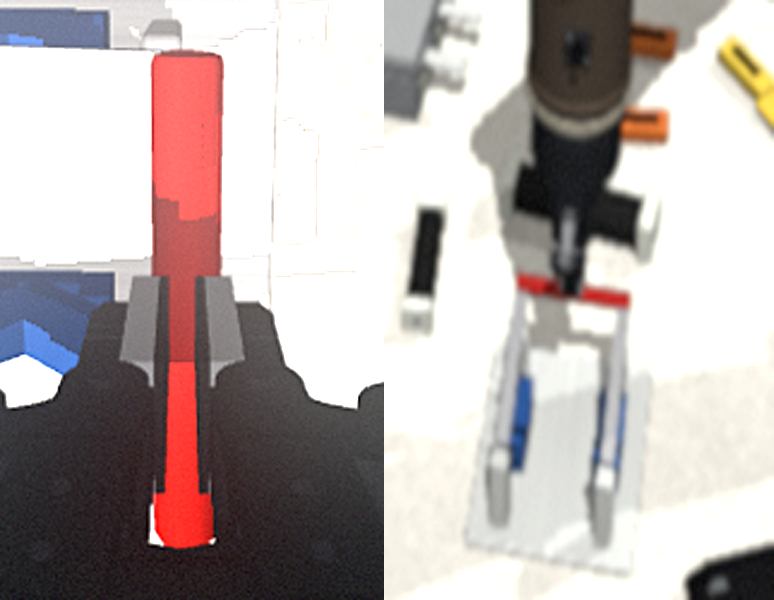

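Emit:
apply_moves(targets=[[0,-0.004,-0.01,0,0,0,5],[0,-0.008,-0.02,0,0,0,5],[0,-0.012,-0.03,0,0,0,5],[0,-0.016,-0.04,0,0,0,5],[0,-0.016,-0.04,0,0,0,5]])

```text
t: 4.55
position: [0.5016, 0.2038, 0.1189]
tcp_rot: [-180.0, -0.0, -1.4]
contact_force: [0.4, -0.4, 0.4]
grip_width: 0.005
grip_force: 0.0
```

Run:
```python
from meas import *
s,cs=cam('side');q=redpx(s,(290,205,380,265));print(len(q),q.mean(0),cv2.minAreaRect(q))
t,ct=cam('top');q2=redpx(t,(220,170,270,245));print(len(q2),q2.mean(0))
w,cw=cam('wrist');q3=redpx(w,(260,100,370,380));print(len(q3),q3.min(0),q3.max(0));print(telemetry.get_obs()['position'])
```

```text
116 [331.6293  242.32759] ((332.0340881347656, 242.18222045898438), (36.540863037109375, 4.190302848815918), 6.115502834320068)
28 [243.85715 193.60715]
2608 [319. 138.] [346. 320.]
[0.50126981 0.20317181 0.11824011]
```

Run:
```python
from meas import *
im,c=cam('wrist');s,cs=cam('side')
p=telemetry.get_obs()['position'];print('tcp',proj(c,p),proj(cs,p))
a=cv2.resize(im[100:350,240:400],(384,600),interpolation=cv2.INTER_CUBIC);a=cv2.convertScaleAbs(a,alpha=2.2)
b=cv2.resize(s[200:300,290:380],(400,600),interpolation=cv2.INTER_CUBIC);b=cv2.convertScaleAbs(b,alpha=1.8)
cv2.imwrite('pics/w5.png',np.hstack([a,b]))
# wrist-only bar fit: edges
q=redpx(im,(260,100,370,380))
for r in(150,180,210,300): k=q[q[:,1]==r][:,0];print(r,k.min() if len(k) else None,k.max() if len(k) else None)
```

```text
tcp [311.95922066 236.79266736] [331.78791358 243.69268799]
150 320.0 345.0
180 320.0 344.0
210 320.0 344.0
300 319.0 321.0
```

View pics/w5.png

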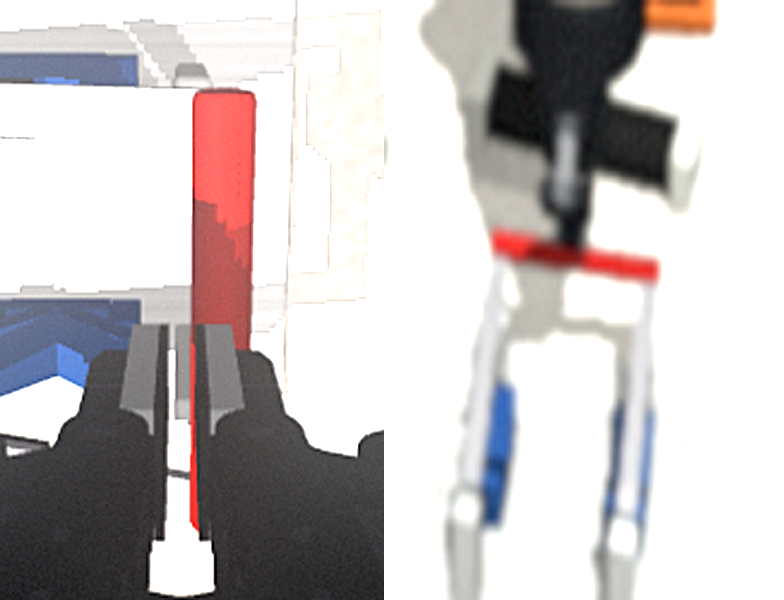

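Run:
```python
from meas import *
w2=cv2.imread('pics/w2.png');c2=np.load('w2c.npy',allow_pickle=True).item()
im,c=cam('wrist');t,ct=cam('top');s,cs=cam('side')
def end(im,roi,ax,sgn):
    q=redpx(im,roi); v=q[:,ax]*sgn; k=q[v<=v.min()+3]; e=k.mean(0); e[ax]=q[:,ax].min() if sgn>0 else q[:,ax].max(); return e
t0=cv2.imread('pics/top0.png')
P={'w2':(c2,end(w2,(310,30,345,165),1,1)),'w':(c,end(im,(260,100,370,230),1,1)),'s':(cs,end(s,(290,205,380,265),0,1)),'t':(ct,end(t0,(225,170,260,240),1,1))}
import itertools
for k,v in P.items():print(k,v[1])
for a,b in itertools.combinations(P,2):print(a,b,np.round(tri([P[a],P[b]]),4))
```

```text
w2 [329.28262  49.     ]
w [333.07693 138.     ]
s [315.      240.28572]
t [242.64706 191.     ]
w2 w [0.5522 0.1924 0.1197]
w2 s [0.5505 0.1931 0.1132]
w2 t [0.548  0.1933 0.1296]
w s [0.5498 0.1906 0.1091]
w t [0.5496 0.1934 0.1127]
s t [0.5474 0.1952 0.1151]
```

Emit:
apply_moves(targets=[[0,0,-0.04,0,0,0,50],[0,0.02,-0.04,0,0,0,50],[0,0.02,0.02,0,0,0,50],[0,0.02,0.075,0,0,0,50],[0,0.02,0.075,0,0,0,50]])

```text
t: 5.58
position: [0.4995, 0.1917, 0.0788]
tcp_rot: [179.9, 0.2, -1.4]
contact_force: [-0.8, 0.2, 0.5]
grip_width: 0.05
grip_force: 0.0
```

Emit:
apply_moves(targets=[[0,0,0,0,0,0,30],[0,0,0,0,0,0,20],[0,0,0,0,0,0,10]], grip_force=30)

```text
t: 5.95
position: [0.5018, 0.1942, 0.0818]
tcp_rot: [-179.9, -0.1, -1.4]
contact_force: [1.6, 3.3, -1.1]
grip_width: 0.0128
grip_force: 31.2
```

Emit:
apply_moves(targets=[[0,0,0,0,0,0,8],[0,0,0,0,0,0,8],[0,0,0,0,0,0,8]])

```text
t: 6.32
position: [0.5017, 0.194, 0.0812]
tcp_rot: [-179.9, -0.1, -1.4]
contact_force: [3.2, 4.7, -1.1]
grip_width: 0.0127
grip_force: 31.2
```

Run:
```python
from meas import *
s,cs=cam('side');q=redpx(s,(290,205,380,275));print(len(q),cv2.minAreaRect(q))
w,cw=cam('wrist');q3=redpx(w,(260,80,370,230));print(len(q3),q3.min(0),q3.max(0));print(telemetry.get_obs()['position'])
```

```text
99 ((332.9512023925781, 242.43902587890625), (36.44240951538086, 4.1963982582092285), 6.340191841125488)
2590 [299. 147.] [331. 229.]
[0.50174595 0.19396808 0.08115968]
```

Emit:
apply_moves(targets=[[0,-0.002,-0.008,0,0,0,8],[0,-0.004,-0.016,0,0,0,8],[0,-0.007,-0.024,0,0,0,8],[0,-0.01,-0.032,0,0,0,8],[0,-0.013,-0.039,0,0,0,8]])

```text
t: 7.05
position: [0.5018, 0.2012, 0.1003]
tcp_rot: [-179.9, -0.1, -1.3]
contact_force: [5.5, 8.2, -10.2]
grip_width: 0.0125
grip_force: 29.9
```

Run:
```python
from meas import *
s,cs=cam('side');q=redpx(s,(290,205,380,275));r=cv2.minAreaRect(q)[0];print(len(q),r)
o=telemetry.get_obs();print(o['position'],o['contact_force'],o['grip_width'])
for y in(.195,.2):
  for z in(.1,.115,.135):print(y,z,proj(cs,(.501,y,z)))
```

```text
101 (332.4615783691406, 240.30772399902344)
[0.50186874 0.20138957 0.10069537] [ 3.78660149  7.14177013 -4.3730322 ] 0.012524787866100498
0.195 0.1 [332.0496877  245.72941273]
0.195 0.115 [332.1978635  242.14927188]
0.195 0.135 [332.39904606 237.28841093]
0.2 0.1 [331.8314621  247.15093734]
0.2 0.115 [331.97832265 243.57261158]
0.2 0.135 [332.17772882 238.71398727]
```

Emit:
apply_moves(targets=[[0,-0.016,-0.027,0,0,0,8],[0,-0.039,-0.056,0,0,0,8],[0,-0.066,-0.081,0,0,0,8],[0,-0.066,-0.081,0,0,0,8]])

```text
t: 7.6
position: [0.5027, 0.2319, 0.1418]
tcp_rot: [179.9, -0.1, -1.4]
contact_force: [1.6, -4.1, 4.5]
grip_width: 0.0125
grip_force: 30.0
```

Run:
```python
from meas import *
s,cs=cam('side');q=redpx(s,(280,185,390,275));r=cv2.minAreaRect(q)[0];print(len(q),r)
t,ct=cam('top');q=redpx(t,(200,170,270,245));print(len(q),q.mean(0) if len(q) else 0)
o=telemetry.get_obs();print(o['position'],o['contact_force'],o['grip_width'])
```

```text
110 (331.0182800292969, 239.33535766601562)
7 [228. 189.]
[0.5027064  0.23124653 0.14124728] [ 3.24132456 -4.89033215  5.80089143] 0.012631648439501814
```

Emit:
apply_moves(targets=[[0,-0.03,-0.02,0,0,0,8],[0,-0.063,-0.036,0,0,0,8],[0,-0.098,-0.047,0,0,0,8],[0,-0.134,-0.052,0,0,0,8],[0,-0.134,-0.052,0,0,0,8]])

```text
t: 8.32
position: [0.5044, 0.3006, 0.1677]
tcp_rot: [-180.0, -0.1, -1.3]
contact_force: [1.4, -0.4, 8.4]
grip_width: 0.0127
grip_force: 32.4
```

Run:
```python
from meas import *
s,cs=cam('side');q=redpx(s,(250,155,420,275));r=cv2.minAreaRect(q)[0];print(len(q),r)
o=telemetry.get_obs();print(o['position'],o['contact_force'],o['grip_width'])
for z in(.18,.196,.21):print(proj(cs,(.501,o['position'][1],z)))
```

```text
134 (327.3300476074219, 253.69003295898438)
[0.50442259 0.30006995 0.16765074] [ 1.89362139 -1.41866028  8.60330515] 0.012643081610709142
[327.86300229 257.71375813]
[327.99950916 253.59900567]
[328.12102001 249.9362811 ]
```

Emit:
apply_moves(targets=[[0,-0.038,-0.002,0,0,0,8],[0,-0.074,0.003,0,0,0,8],[0,-0.109,0.014,0,0,0,8],[0,-0.131,0.024,0,0,0,8],[0,-0.138,0.028,0,0,0,8]])

```text
t: 9.0
position: [0.5056, 0.37, 0.1524]
tcp_rot: [-180.0, -0.0, -1.3]
contact_force: [4.1, -1.9, 5.1]
grip_width: 0.0126
grip_force: 32.2
```

Emit:
apply_moves(targets=[[0,0,0,0,0,0,20],[0,0,0,0,0,0,40],[0,0,-0.05,0,0,0,45],[0,0,-0.13,0,0,0,50],[0,0,-0.2,0,0,0,50]])

```text
t: 9.62
position: [0.5047, 0.3688, 0.254]
tcp_rot: [-180.0, 0.1, -1.4]
contact_force: [-0.1, 0.3, 0.9]
grip_width: 0.0499
grip_force: 0.0
```

Run:
```python
from meas import *
s,cs=cam('side');q=redpx(s,(250,155,420,300));r=cv2.minAreaRect(q)[0];print(len(q),r)
for th in(1.9,2.0,2.1):print(th,proj(cs,(.503,.309-.122*np.cos(th),.074+.122*np.sin(th))))
t,ct=cam('top')
show(t,ct,'black',(0,0,0),(180,255,45),60,.04,(260,150,330,250))
show(t,ct,'orange',(5,140,80),(17,255,255),30,.018)
w=cv2.imread('pics/w2.png');c=np.load('w2c.npy',allow_pickle=True).item()
show(w,c,'rollerw2',(0,0,0),(180,255,45),500,.041,(400,20,500,170))
w=cv2.imread('pics/w1.png');c=np.load('w1c.npy',allow_pickle=True).item()
show(w,c,'rollerw1',(0,0,0),(180,255,52),500,.041,(200,70,260,210))
show(w,c,'orange w1',(5,140,60),(17,255,255),100,.018,(0,0,640,400))
o=telemetry.get_obs();print(o['position'],o['contact_force'],o['grip_width'])
```

```text
219 (323.3717041015625, 280.43060302734375)
1.9 [324.58452072 271.13191959]
2.0 [323.93869203 276.14162199]
2.1 [323.30894553 281.29405009]
black px [299.9 205.9] xy [0.5096 0.0306] L [0.1234 0.0351] ang 171.5
black px [276.1 161.2] xy [0.6491 0.1043] L [0.081  0.0209] ang 92.0
orange px [365.7 222.5] xy [ 0.4583 -0.1729] L [0.066  0.0235] ang 175.9
orange px [333.4 222.3] xy [ 0.4597 -0.0726] L [0.0659 0.0226] ang 6.1
orange px [398.4 220.3] xy [ 0.4643 -0.2746] L [0.0661 0.0242] ang 170.5
orange px [435.  217.5] xy [ 0.4724 -0.3884] L [0.0654 0.0249] ang 178.1
rollerw2 px [455.8  93.8] xy [0.5118 0.037 ] L [0.1303 0.0408] ang 170.7
rollerw1 px [230.8 143.9] xy [0.5101 0.0263] L [0.1297 0.0374] ang 170.0
orange w1 px [374.2 179.5] xy [ 0.46  -0.174] L [0.069  0.0261] ang 177.1
orange w1 px [305.7 177.6] xy [ 0.4618 -0.0744] L [0.0683 0.0241] ang 5.8
orange w1 px [443.8 175.8] xy [ 0.4663 -0.2745] L [0.0697 0.029 ] ang 171.8
orange w1 px [525.8 171. ] xy [ 0.4744 -0.3921] L [0.0703 0.0245] ang 0.6
[0.5060971  0.37041649 0.25707822] [0.93606882 0.10323586 0.98699378] 0.04996864466686396
```

Emit:
apply_moves(targets=[[0.004,0.11,0,0,0,0.01,80],[0.008,0.23,0,0,0,0.02,80],[0.012,0.35,0,0,0,0.03,80],[0.016,0.47,0,0,0,0.04,80],[0.02,0.58,0,0,0,0.045,80]])

```text
t: 10.35
position: [0.5074, 0.0764, 0.2523]
tcp_rot: [180.0, 0.1, -9.6]
contact_force: [1.2, -0.3, 0.7]
grip_width: 0.0801
grip_force: 0.0
```

Emit:
apply_moves(targets=[[0,0.05,0.05,0,0,0,80],[-0.01,0.098,0.15,0,0,0,80],[-0.01,0.098,0.22,0,0,0,80],[-0.01,0.098,0.22,0,0,0,80]])

```text
t: 10.85
position: [0.4928, 0.0307, 0.1406]
tcp_rot: [179.9, 0.3, -9.5]
contact_force: [0.6, -0.0, 1.2]
grip_width: 0.08
grip_force: 0.0
```

Run:
```python
from meas import *
o=telemetry.get_obs();print(o['position'],o['tcp_rot'],o['grip_width'])
w,c=cam('wrist');cv2.imwrite('pics/w6.png',w)
show(w,c,'roller',(0,0,0),(180,255,60),1500,.041,(200,0,440,400))
h=cv2.cvtColor(w,cv2.COLOR_BGR2HSV)
print(proj(c,(.51,.031,.041)))
```

```text
[0.49275384 0.03066947 0.14056087] [179.92488265   0.33255238  -9.49117491] 0.08001450096881896
roller px [319.5 322.5] xy [0.364  0.0463] L [0.203  0.1625] ang 80.5
roller px [308.5 163.5] xy [0.5109 0.0312] L [0.1295 0.0365] ang 171.3
[308.92515872 169.70755634]
```

View pics/w6.png

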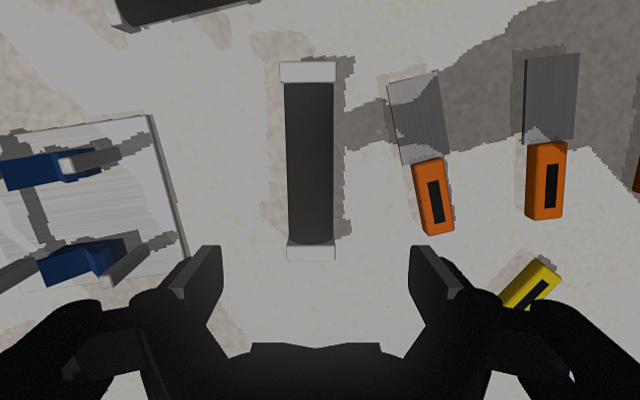

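The roller is confirmed in the picture: black body at (308,163) between white blocks at rows 70 and 250. I'll grasp it at (0.511, 0.031), yaw -9.

Emit:
apply_moves(targets=[[0.035,-0.007,0.04,0,0,0,70],[0.035,-0.007,0.13,0,0,0,70],[0.035,-0.007,0.22,0,0,0,70],[0.035,-0.007,0.272,0,0,0,70],[0.035,-0.007,0.272,0,0,0,70]])

```text
t: 11.52
position: [0.5132, 0.0323, 0.0068]
tcp_rot: [180.0, 0.1, -9.4]
contact_force: [-0.2, -1.1, 0.3]
grip_width: 0.07
grip_force: 0.0
```

Emit:
apply_moves(targets=[[0,0,0,0,0,0,45],[0,0,0,0,0,0,35],[0,0,0,0,0,0,30],[0,0,0,0,0,0,30],[0,0,0,0,0,0,30]], grip_force=60)

```text
t: 12.15
position: [0.5147, 0.0319, 0.009]
tcp_rot: [-180.0, -0.2, -9.5]
contact_force: [-2.7, 0.0, 13.5]
grip_width: 0.0313
grip_force: 54.8
```

Emit:
apply_moves(targets=[[0,0,0,0,0,0,60],[0,0,0,0,0,0,60],[0,0,0.01,0,0,0,60],[0,0,0.014,0,0,0,60],[0,0,0.014,0,0,0,60]])

```text
t: 12.78
position: [0.5129, 0.0317, -0.0005]
tcp_rot: [180.0, 0.0, -9.5]
contact_force: [0.8, 0.6, 0.1]
grip_width: 0.06
grip_force: 0.0
```

Run:
```python
from meas import *
o=telemetry.get_obs();print(o['position'],o['contact_force'],o['grip_width'])
w,c=cam('wrist')
a=cv2.convertScaleAbs(w[100:400,120:520],alpha=2);s,cs=cam('side')
b=cv2.convertScaleAbs(cv2.resize(s[150:250,290:390],(400,400),interpolation=cv2.INTER_CUBIC)[:300],alpha=1.5)
cv2.imwrite('pics/w7.png',np.hstack([a,b]));print(proj(cs,o['position']))
```

```text
[ 5.12931543e-01  3.16631380e-02 -4.98492873e-04] [0.76848651 0.56539791 0.05810738] 0.06000206743319017
[333.58381933 225.47859153]
```

View pics/w7.png

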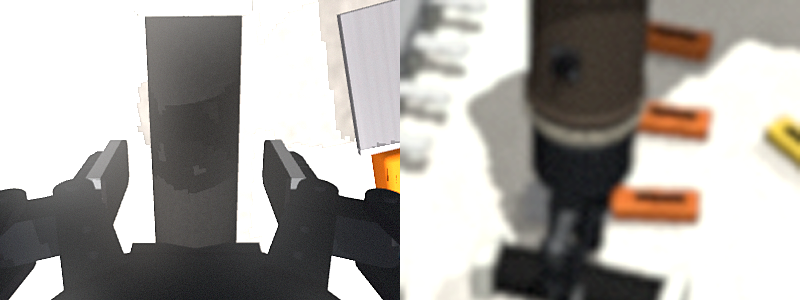

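Emit:
apply_moves(targets=[[0,0,0.008,0,0,0,60],[0,0,0.016,0,0,0,60],[0,0,0.022,0,0,0,60],[0,0,0.022,0,0,0,60]])

```text
t: 13.38
position: [0.513, 0.0317, -0.0114]
tcp_rot: [180.0, 0.0, -9.5]
contact_force: [-0.4, -1.1, 0.8]
grip_width: 0.06
grip_force: 0.0
```

Emit:
apply_moves(targets=[[0,0,0,0,0,0,45],[0,0,0,0,0,0,35],[0,0,0,0,0,0,32],[0,0,0,0,0,0,32]], grip_force=60)

```text
t: 13.88
position: [0.5134, 0.0318, -0.0107]
tcp_rot: [-180.0, -0.0, -9.5]
contact_force: [-1.5, 0.8, 6.2]
grip_width: 0.0384
grip_force: 59.9
```

Emit:
apply_moves(targets=[[0,0,-0.05,0,0,0,32],[0,0,-0.11,0,0,0,32],[0,0,-0.17,0,0,0,32],[0,0,-0.22,0,0,0,32],[0,0,-0.22,0,0,0,32]], grip_force=80)

```text
t: 14.5
position: [0.5143, 0.0318, 0.1001]
tcp_rot: [-180.0, -0.2, -9.5]
contact_force: [0.4, -0.6, -4.1]
grip_width: 0.0377
grip_force: 81.9
```

Emit:
apply_moves(targets=[[-0.02,-0.09,0,0,0,-0.01,32],[-0.04,-0.19,0,0,0,-0.022,32],[-0.065,-0.3,0,0,0,-0.034,32],[-0.089,-0.419,0,0,0,-0.044,32],[-0.089,-0.419,0,0,0,-0.044,32]])

```text
t: 15.12
position: [0.5015, 0.2521, 0.0975]
tcp_rot: [-179.8, 0.1, -1.0]
contact_force: [-0.5, -1.3, -3.9]
grip_width: 0.0376
grip_force: 82.1
```

Run:
```python
from meas import *
o=telemetry.get_obs();print(o['position'],o['tcp_rot'],o['contact_force'],o['grip_width'])
w,c=cam('wrist');s,cs=cam('side');t,ct=cam('top')
a=cv2.convertScaleAbs(w[60:400,100:500],alpha=1.8)
b=cv2.convertScaleAbs(cv2.resize(s[180:320,260:400],(400,400),interpolation=cv2.INTER_CUBIC)[:340],alpha=1.5)
cv2.imwrite('pics/w8.png',np.hstack([a,b]))
z=o['position'][2]+.0317
h=cv2.cvtColor(w,cv2.COLOR_BGR2HSV)
print(z,proj(c,(o['position'][0]+.065+.0-.002,o['position'][1],z+.02)))
```

```text
[0.50146627 0.25214123 0.09747112] [-1.79814434e+02  1.11366813e-01 -1.04535107e+00] [-0.54361128 -1.30210618 -3.94646469] 0.03763106702394883
0.12917112254381888 [305.93822118 115.89178874]
```

View pics/w8.png

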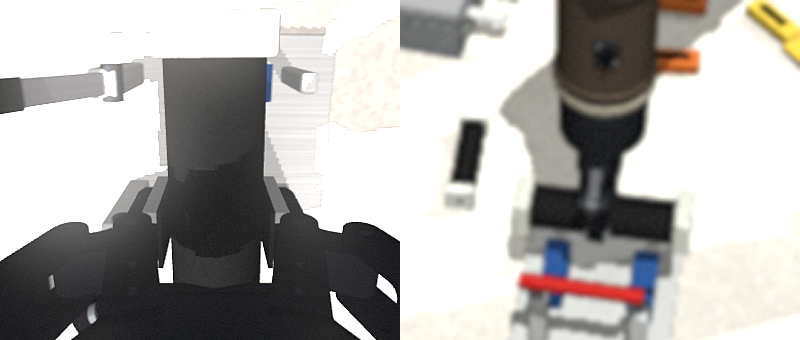

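Emit:
apply_moves(targets=[[0,0,0,0,0,0,32],[0,0,0.05,0,0,0,32],[0,0,0.09,0,0,0,32],[0,0,0.09,0,0,0,32],[0,0,0.09,0,0,0,32]])

```text
t: 15.9
position: [0.5044, 0.2452, 0.0545]
tcp_rot: [-180.0, -0.0, -1.6]
contact_force: [0.9, -0.7, -3.4]
grip_width: 0.0376
grip_force: 82.0
```

Run:
```python
from meas import *
o=telemetry.get_obs();print(o['position'],o['tcp_rot'],o['contact_force'],o['grip_width'])
w,c=cam('wrist')
# cradle base edges / blue blocks
show(w,c,'blue',(100,80,20),(130,255,255),60,.046,(0,0,640,400))
cv2.imwrite('pics/w9.png',cv2.convertScaleAbs(w,alpha=1.8))
for x in(-46,46):
  for nm,y,z in(('rest',-46,70),('post',68,80)):
    a=np.radians(-1.5);p=np.array([.502+np.cos(a)*x/1e3-np.sin(a)*y/1e3,.246+np.sin(a)*x/1e3+np.cos(a)*y/1e3,z/1e3]);print(nm,x,proj(c,p))
print('base+x', [proj(c,(.502+.075,.246+y,.008)) for y in(-.085,.085)])
```

```text
[0.50438796 0.24523517 0.05454146] [-1.79988364e+02 -4.11007299e-02 -1.61115289e+00] [ 0.93071534 -0.6639948  -3.37930364] 0.037550629916688345
blue px [268.  309.7] xy [0.4559 0.2726] L [0.0167 0.004 ] ang 179.2
blue px [260.4 157.5] xy [0.5453 0.2707] L [0.0235 0.0034] ang 179.3
blue px [367.1 156.5] xy [0.5443 0.2156] L [0.0234 0.0016] ang 178.8
rest -46 [399.73954127 335.37963121]
post -46 [171.05121673 349.29809119]
rest 46 [412.82688261 158.0322457 ]
post 46 [145.99341864 162.10235091]
base+x [array([449.2551388 ,  90.91582961]), array([166.94037212,  99.20960923])]
```

View pics/w9.png

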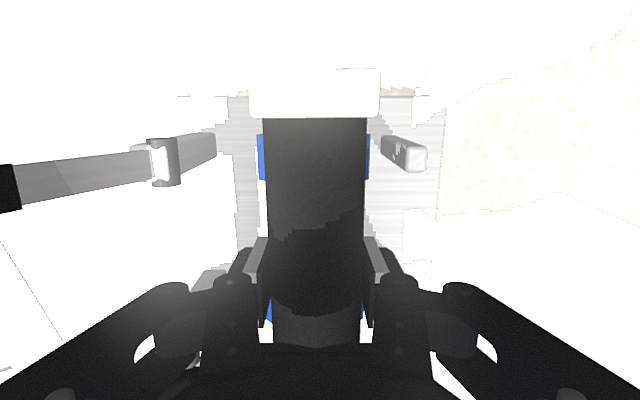

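Emit:
apply_moves(targets=[[0,0,0.02,0,0,0,32],[0,0,0.04,0,0,0,32],[0,0,0.056,0,0,0,32],[0,0,0.067,0,0,0,32],[0,0,0.071,0,0,0,32]])

```text
t: 16.58
position: [0.5038, 0.2463, 0.0188]
tcp_rot: [-180.0, -0.0, -1.5]
contact_force: [-6.5, -2.2, 18.7]
grip_width: 0.0375
grip_force: 84.2
```

Emit:
apply_moves(targets=[[0,0,0,0,0,0,32]])

```text
t: 16.7
position: [0.5037, 0.2463, 0.0189]
tcp_rot: [-180.0, -0.0, -1.6]
contact_force: [-2.6, 1.2, 4.1]
grip_width: 0.0374
grip_force: 83.0
```

Emit:
apply_moves(targets=[[0,0,0,0,0,0,50],[0,0,0,0,0,0,62],[0,0,-0.06,0,0,0,62],[0,0,-0.16,0,0,0,62],[0,0,-0.26,0,0,0,62]])

```text
t: 17.32
position: [0.5037, 0.2455, 0.1497]
tcp_rot: [180.0, 0.0, -1.6]
contact_force: [0.1, -0.1, -0.7]
grip_width: 0.0617
grip_force: 0.0
```

Run:
```python
from meas import *
o=telemetry.get_obs();print(o['position'],o['tcp_rot'],o['contact_force'],o['grip_width'])
w,c=cam('wrist')
show(w,c,'roller',(0,0,0),(180,255,60),1500,.070,(240,0,400,260))
show(w,c,'blue',(100,80,20),(130,255,255),60,.046,(180,0,460,400))
h=cv2.cvtColor(w,cv2.COLOR_BGR2HSV);cv2.imwrite('pics/w10.png',cv2.convertScaleAbs(w,alpha=1.5))
```

```text
[0.50367129 0.24545074 0.14968   ] [ 1.79988617e+02  2.37747617e-02 -1.55373828e+00] [ 0.14445855 -0.07429131 -0.65634852] 0.061724693549564516
roller px [316.5 186. ] xy [0.5088 0.2426] L [0.1137 0.0453] ang 174.8
blue px [285.  237.5] xy [0.4619 0.2706] L [0.0284 0.0084] ang 177.3
blue px [343.5 235.5] xy [0.4623 0.2206] L [0.0338 0.0076] ang 179.5
blue px [345.7 139. ] xy [0.5439 0.2184] L [0.0236 0.0082] ang 177.6
blue px [282.3 139. ] xy [0.5453 0.2685] L [0.0237 0.0082] ang 179.4
```

View pics/w10.png

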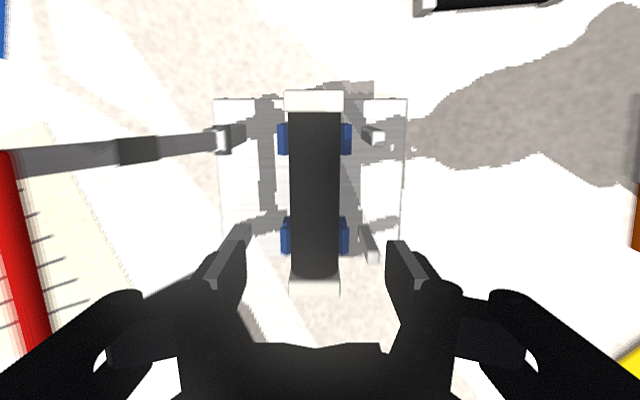

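Emit:
apply_moves(targets=[[0,0,-0.11,0,0,0,50],[0,0,-0.22,0,0,0,50],[-0.001,-0.1,-0.22,0,0,0,50],[-0.003,-0.2,-0.22,0,0,0,50],[-0.003,-0.249,-0.22,0,0,0,50]])

```text
t: 18.0
position: [0.5048, 0.3732, 0.2582]
tcp_rot: [-179.9, 0.0, -1.4]
contact_force: [0.3, 0.0, -0.2]
grip_width: 0.0501
grip_force: 0.0
```

Emit:
apply_moves(targets=[[0,0,0,0,0,0,50],[0,0,0.07,0,0,0,50],[0,0,0.14,0,0,0,50],[0,0,0.215,0,0,0,50],[0,0,0.215,0,0,0,40]])

```text
t: 18.62
position: [0.5047, 0.3672, 0.1482]
tcp_rot: [179.7, 0.2, -1.6]
contact_force: [-0.8, -0.7, 0.4]
grip_width: 0.0397
grip_force: 0.0
```

Emit:
apply_moves(targets=[[0,0,0,0,0,0,25],[0,0,0,0,0,0,10],[0,0,0,0,0,0,8],[0,0,0,0,0,0,8]], grip_force=30)

```text
t: 19.12
position: [0.5067, 0.3713, 0.1525]
tcp_rot: [-179.9, -0.2, -1.6]
contact_force: [1.9, 1.8, 6.3]
grip_width: 0.0127
grip_force: 31.4
```

Emit:
apply_moves(targets=[[0,0.032,-0.014,0,0,0,8],[0,0.067,-0.025,0,0,0,8],[0,0.103,-0.031,0,0,0,8],[0,0.139,-0.031,0,0,0,8],[0,0.176,-0.026,0,0,0,8]])

```text
t: 19.75
position: [0.5041, 0.2828, 0.1648]
tcp_rot: [-179.9, -0.1, -1.5]
contact_force: [3.5, 0.9, 5.8]
grip_width: 0.0124
grip_force: 31.8
```

Emit:
apply_moves(targets=[[0,0.035,0.011,0,0,0,8],[0,0.068,0.026,0,0,0,8],[0,0.098,0.047,0,0,0,8],[0,0.125,0.072,0,0,0,8],[0,0.148,0.1,0,0,0,8]])

```text
t: 20.38
position: [0.5015, 0.2075, 0.1129]
tcp_rot: [-180.0, -0.0, -1.6]
contact_force: [5.6, 5.3, -1.2]
grip_width: 0.0126
grip_force: 30.2
```

Emit:
apply_moves(targets=[[0,0,0,0,0,0,8]])

```text
t: 20.5
position: [0.5013, 0.2068, 0.112]
tcp_rot: [180.0, 0.1, -1.6]
contact_force: [6.3, 1.9, -3.4]
grip_width: 0.0125
grip_force: 30.0
```

Emit:
apply_moves(targets=[[0,0.016,0.032,0,0,0,8],[0,0.03,0.066,0,0,0,8],[0,0.038,0.1,0,0,0,8],[0,0.04,0.13,0,0,0,8],[0,0.04,0.138,0,0,0,8]])

```text
t: 21.12
position: [0.5012, 0.1885, 0.0459]
tcp_rot: [-180.0, -0.1, -1.5]
contact_force: [-3.7, -4.0, 42.2]
grip_width: 0.0126
grip_force: 35.3
```

```bash
cat > bar.py <<'E'
from meas import *
s,cs=cam('side');q=redpx(s,(280,205,390,275));r=cv2.minAreaRect(q)[0];print(len(q),r)
for th in(0,.03,.06,.1):print(th,proj(cs,(.501,.309-.122*np.cos(th),.074+.122*np.sin(th))))
o=telemetry.get_obs();print(o['position'],o['contact_force'],o['grip_width'])
E
python3 bar.py
```

```text
84 (332.44696044921875, 249.83152770996094)
0 [332.14149521 249.55192472]
0.03 [332.17463686 248.72098754]
0.06 [332.2031663  247.91851349]
0.1 [332.23394835 246.89414064]
[0.50117549 0.18846091 0.0460224 ] [-2.86346656 -0.67221931 28.73699487] 0.012244013257881093
```

Emit:
apply_moves(targets=[[0,0,0,0,0,0,24],[0,0,0,0,0,0,28],[0,0,-0.06,0,0,0,28],[0,0,-0.16,0,0,0,30],[0,0,-0.28,0,0,0,50]])

```text
t: 21.8
position: [0.499, 0.187, 0.1845]
tcp_rot: [179.9, 0.3, -1.5]
contact_force: [0.9, 0.9, 0.6]
grip_width: 0.0474
grip_force: 0.0
```

```bash
python3 bar.py
python3 - <<'E'
from meas import *
t,ct=cam('top')
show(t,ct,'orange',(5,140,80),(17,255,255),30,.018)
# rack: from w1 and top0
E
python3 - <<'E'
import cv2
from h import *
a=cv2.imread('pics/top0.png')[105:180,315:425];g=cv2.resize(cv2.convertScaleAbs(a,alpha=1.6),None,fx=7,fy=7,interpolation=cv2.INTER_CUBIC);cv2.imwrite('pics/rack.png',g)
E
```

```text
112 (332.4844055175781, 249.59750366210938)
0 [332.14149521 249.55192472]
0.03 [332.17463686 248.72098754]
0.06 [332.2031663  247.91851349]
0.1 [332.23394835 246.89414064]
[0.50259367 0.1893949  0.19293622] [2.5333855  1.24434323 6.51609818] 0.04984366053293609
orange px [437.  227.5] xy [ 0.4413 -0.3936] L [0.0651 0.0249] ang 178.0
orange px [365.5 222.5] xy [ 0.4583 -0.1721] L [0.0652 0.0218] ang 179.0
orange px [333.7 222.3] xy [ 0.4597 -0.0734] L [0.0658 0.0234] ang 5.8
orange px [398.2 220.4] xy [ 0.4642 -0.2739] L [0.0666 0.0246] ang 170.6
```

View pics/rack.png

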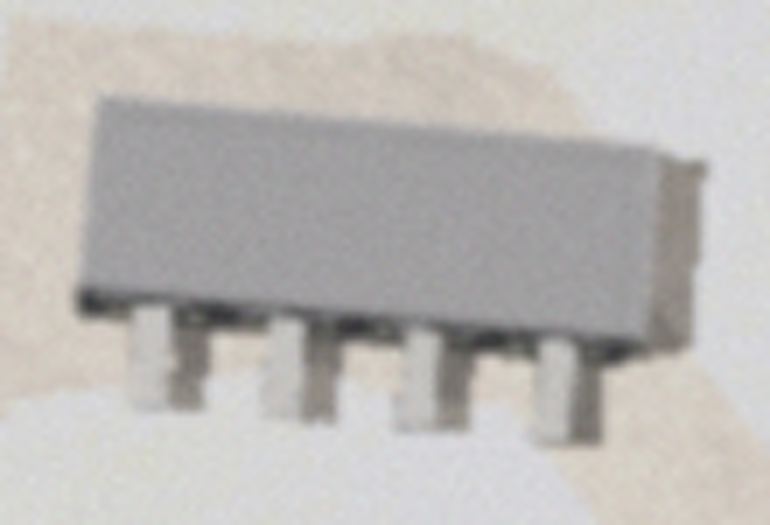

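The top view shows the rack's front edge running from (327,146) to (407,153), with tongue tips at about (337,163), (355,165), (374,166) and (394,168). That was my 14th picture, so from here I'll work from numbers only. Now the rack pose.

Run:
```python
from meas import *
c=imaging.calibration('top')
f=lambda u,v,z:onz(c,315+u/7-.43,105+v/7-.43,z)[:2]
a,b=f(85,288,.07),f(648,336,.07);d=a-b;print('front',a,b,'len',np.linalg.norm(d),'ang y-axis',np.degrees(np.arctan2(d[1],d[0])),'mid',(a+b)/2)
e,g=f(102,97,.07),f(657,148,.07);print('back',e,g,np.linalg.norm(e-a),np.linalg.norm(g-b),np.degrees(np.arctan2(*(e-g)[::-1])))
T=[f(u,v,.046) for u,v in((151,408),(283,420),(416,430),(553,442))];print('tips',np.round(T,4))
T=np.array(T);p=np.polyfit(T[:,1],T[:,0],1);print('tip slope yaw',-np.degrees(np.arctan(p[0])),'mean',T.mean(0),np.linalg.norm(np.diff(T,axis=0),axis=1))
# w1 tongues
w=cv2.imread('pics/w1.png');cw=np.load('w1c.npy',allow_pickle=True).item()
h=cv2.cvtColor(w,cv2.COLOR_BGR2HSV)
for v in(20,30,38):print(v,h[v,295:480:2,2].tolist())
```

```text
front [ 0.69065668 -0.05302714] [ 0.66771023 -0.29835622] len 0.24639988086595604 ang y-axis 84.65648139517366 mid [ 0.67918346 -0.17569168]
back [ 0.77612633 -0.06115383] [ 0.75157075 -0.30452854] 0.08585513993790803 0.08408735677114317 84.23857082289105
tips [[ 0.6416 -0.082 ]
 [ 0.6359 -0.1403]
 [ 0.631  -0.1989]
 [ 0.6252 -0.2593]]
tip slope yaw -5.232002101851886 mean [ 0.63344342 -0.17011052] [0.05852837 0.05885812 0.06063841]
20 [146, 147, 146, 147, 146, 145, 149, 148, 149, 147, 149, 147, 126, 151, 98, 96, 97, 96, 97, 79, 119, 137, 146, 139, 136, 146, 147, 146, 148, 149, 125, 150, 148, 147, 147, 146, 146, 91, 95, 96, 99, 82, 87, 152, 143, 145, 145, 145, 151, 146, 147, 151, 152, 150, 152, 93, 149, 145, 147, 145, 144, 144, 85, 84, 66, 95, 103, 66, 43, 25, 48, 49, 49, 49, 50, 52, 52, 60, 59, 60, 100, 147, 142, 147, 144, 142, 144, 46, 77, 88, 92, 38, 41]
30 [147, 148, 150, 147, 147, 137, 149, 146, 149, 147, 148, 141, 144, 90, 98, 98, 99, 99, 97, 119, 150, 147, 147, 146, 146, 148, 148, 148, 147, 145, 137, 147, 147, 147, 148, 147, 118, 96, 99, 101, 96, 100, 152, 148, 148, 148, 150, 149, 148, 150, 147, 149, 146, 149, 106, 150, 148, 147, 144, 145, 145, 97, 100, 83, 126, 147, 147, 144, 143, 142, 149, 150, 150, 150, 150, 151, 150, 151, 145, 91, 148, 143, 146, 142, 142, 141, 95, 155, 148, 150, 150, 149, 148]
38 [147, 147, 146, 146, 147, 149, 147, 142, 136, 130, 117, 126, 148, 87, 93, 94, 95, 98, 98, 130, 146, 147, 147, 147, 147, 146, 147, 148, 147, 120, 150, 148, 149, 146, 147, 146, 89, 99, 96, 97, 97, 104, 152, 147, 148, 147, 146, 148, 150, 149, 147, 147, 148, 134, 132, 149, 148, 147, 145, 146, 121, 99, 99, 95, 155, 148, 148, 149, 150, 149, 151, 147, 148, 149, 148, 148, 150, 151, 78, 148, 144, 146, 143, 142, 142, 91, 140, 150, 147, 147, 149, 147, 150]
```

Run:
```python
from meas import *
cw=np.load('w1c.npy',allow_pickle=True).item()
yaw=np.radians(-5.4);ex=np.array([np.cos(yaw),np.sin(yaw)]);ey=np.array([-ex[1],ex[0]])
for u,y in((312.5,90),(361.5,30),(410,-30),(460,-90)):
    p=onz(cw,u,30,.046)[:2];print(p,'origin lateral',p@ey-y/1e3)
for m in([.679,-.1757],[.6782,-.1743]):print(np.array(m)@ey)
M=np.array([.6786,-.175])
for i,y in enumerate((-90,-30,30,90)):
    b=M+ey*y/1e3;print('bay',i+1,np.round(b,4),'home handle',np.round(b-.035*ex,4),'pre',np.round(b-.125*ex,4))
```

```text
[ 0.65257648 -0.08321727] origin lateral -0.1114350766430503
[ 0.65311076 -0.14320942] origin lateral -0.11111070263316719
[ 0.65363939 -0.20256816] origin lateral -0.11015625925366188
[ 0.65418418 -0.26374063] origin lateral -0.11100596750310232
-0.11102069243748994
-0.10970219233770044
bay 1 [ 0.6701 -0.2646] home handle [ 0.6353 -0.2613] pre [ 0.5457 -0.2528]
bay 2 [ 0.6758 -0.2049] home handle [ 0.6409 -0.2016] pre [ 0.5513 -0.1931]
bay 3 [ 0.6814 -0.1451] home handle [ 0.6466 -0.1418] pre [ 0.557  -0.1334]
bay 4 [ 0.6871 -0.0854] home handle [ 0.6522 -0.0821] pre [ 0.5626 -0.0736]
```

Emit:
apply_moves(targets=[[-0.015,0.11,0,0,0,-0.01,60],[-0.03,0.22,0,0,0,-0.02,60],[-0.045,0.33,0.06,0,0,-0.03,60],[-0.06,0.43,0.12,0,0,-0.04,60],[-0.069,0.529,0.17,0,0,-0.0406,60]])

```text
t: 22.52
position: [0.4568, -0.0771, 0.098]
tcp_rot: [-180.0, 0.2, 5.8]
contact_force: [0.9, -0.8, -0.3]
grip_width: 0.0597
grip_force: 0.0
```

Emit:
apply_moves(targets=[[0,0,0,0,0,0,60],[0,0,0,0,0,0,60]])

```text
t: 22.78
position: [0.4584, -0.0748, 0.0994]
tcp_rot: [-180.0, 0.1, 5.7]
contact_force: [-0.4, 0.0, -0.6]
grip_width: 0.0597
grip_force: 0.0
```

```bash
cat > sc.py <<'E'
from meas import *
o=telemetry.get_obs();print(o['position'],o['tcp_rot'],o['contact_force'],o['grip_width'])
w,c=cam('wrist')
show(w,c,'orange',(5,140,50),(17,255,255),300,.018,(0,0,640,400))
E
python3 sc.py
```

```text
[ 0.45840541 -0.07482527  0.09936726] [-1.79958769e+02  9.09763163e-02  5.73905601e+00] [-0.41723635  0.00586494 -0.55818633] 0.05974230298737814
orange px [569.6 207.8] xy [ 0.4676 -0.271 ] L [0.0711 0.0346] ang 169.1
orange px [439.4 203.9] xy [ 0.4606 -0.1714] L [0.0707 0.029 ] ang 175.8
orange px [312.  189.5] xy [ 0.4623 -0.0737] L [0.0677 0.0248] ang 6.4
```

Emit:
apply_moves(targets=[[0.008,-0.001,0.05,0,0,-0.003,60],[0.008,-0.001,0.12,0,0,-0.003,55],[0.008,-0.001,0.18,0,0,-0.003,50],[0.008,-0.001,0.215,0,0,-0.003,48],[0.008,-0.001,0.215,0,0,-0.003,45]])

```text
t: 23.45
position: [0.4627, -0.0727, -0.0082]
tcp_rot: [-180.0, 0.1, 6.4]
contact_force: [-0.5, -0.3, -0.3]
grip_width: 0.045
grip_force: 0.0
```

Emit:
apply_moves(targets=[[0,0,0.006,0,0,0,45],[0,0,0.012,0,0,0,45],[0,0,0.012,0,0,0,35]])

```text
t: 23.82
position: [0.4633, -0.0744, -0.0133]
tcp_rot: [180.0, -0.0, 6.3]
contact_force: [-0.1, 0.3, 0.3]
grip_width: 0.035
grip_force: 0.0
```

Emit:
apply_moves(targets=[[0,0,0,0,0,0,24],[0,0,0,0,0,0,18],[0,0,0,0,0,0,18],[0,0,0,0,0,0,18]], grip_force=70)

```text
t: 24.32
position: [0.4632, -0.0744, -0.0129]
tcp_rot: [180.0, -0.0, 6.3]
contact_force: [-1.3, 0.6, 8.1]
grip_width: 0.0241
grip_force: 68.4
```

Emit:
apply_moves(targets=[[0,0,-0.06,0,0,0,18],[0,0,-0.11,0,0,0.01,18],[0.08,0.009,-0.11,0,0,0.035,18],[0.16,0.017,-0.1,0,0,0.06,18],[0.2,0.0216,-0.097,0,0,0.065,18]])

```text
t: 24.95
position: [0.5656, -0.074, 0.035]
tcp_rot: [-180.0, -0.1, -5.5]
contact_force: [-0.5, -0.5, -0.4]
grip_width: 0.0242
grip_force: 69.6
```

Emit:
apply_moves(targets=[[0,0,0,0,0,0,18],[0,0,0,0,0,0,18]])

```text
t: 25.2
position: [0.5624, -0.0742, 0.0347]
tcp_rot: [180.0, 0.1, -5.4]
contact_force: [0.3, -0.7, -0.7]
grip_width: 0.0238
grip_force: 69.6
```

```bash
cat > tg.py <<'E'
from meas import *
import sys
# usage: tg.py hx hy hyaw -> shift in tool axes (normalised) for TCP to reach x y yaw
o=telemetry.get_obs();p=o['position'];y=np.radians(o['tcp_rot'][2])
print(p,o['tcp_rot'],'F',o['contact_force'],'w',o['grip_width'])
w,c=cam('wrist')
for z in(float(sys.argv[4]),):show(w,c,'orange',(5,140,50),(17,255,255),300,z,(0,0,640,400))
X,Y,W=map(float,sys.argv[1:4]);dx,dy=X-p[0],Y-p[1]
print('tool',np.round(np.array([dx*np.cos(y)+dy*np.sin(y),dx*np.sin(y)-dy*np.cos(y)])/.5,4),'turn',round(-(W-o['tcp_rot'][2])/180,4))
E
python3 tg.py .6532 -.0827 -5.4 .064
```

```text
[ 0.56235011 -0.07421399  0.03469856] [ 1.79989293e+02  7.88373374e-02 -5.39106291e+00] F [ 0.26115446 -0.65225037 -0.66088442] w 0.023839891769358024
orange px [616.5 335.5] xy [ 0.5101 -0.2133] L [0.0567 0.0202] ang 6.9
orange px [315.  259.5] xy [ 0.5612 -0.0757] L [0.0706 0.0248] ang 175.9
tool [ 0.1825 -0.0002] turn 0.0
```

Emit:
apply_moves(targets=[[0.03,0,0,0,0,0,18],[0.06,0,0,0,0,0,18],[0.09,0,0,0,0,0,18],[0.12,0,0,0,0,0,18],[0.12,0,0,0,0,0,18]])

```text
t: 25.88
position: [0.6233, -0.0799, 0.035]
tcp_rot: [-180.0, -0.0, -5.4]
contact_force: [-1.0, -0.3, -1.6]
grip_width: 0.0238
grip_force: 69.6
```

Emit:
apply_moves(targets=[[0.02,0,0,0,0,0,18],[0.04,0,0,0,0,0,18],[0.05,0,0,0,0,0,18],[0.058,0,0,0,0,0,18]])

```text
t: 26.38
position: [0.6524, -0.0825, 0.0348]
tcp_rot: [180.0, 0.0, -5.4]
contact_force: [0.2, -0.2, -0.7]
grip_width: 0.0238
grip_force: 69.6
```

Emit:
apply_moves(targets=[[0.003,0,0.002,0,0,0,18],[0.006,0,0.003,0,0,0,18],[0.006,0,0.003,0,0,0,18]])

```text
t: 26.75
position: [0.6551, -0.0828, 0.0333]
tcp_rot: [180.0, 0.0, -5.4]
contact_force: [0.2, 0.1, -0.4]
grip_width: 0.0239
grip_force: 69.7
```

Emit:
apply_moves(targets=[[0.003,0,0,0,0,0,18],[0.006,0,0,0,0,0,18],[0.006,0,0,0,0,0,18]])

```text
t: 27.12
position: [0.656, -0.0829, 0.0332]
tcp_rot: [180.0, 0.2, -5.4]
contact_force: [-7.6, -0.2, 6.0]
grip_width: 0.0236
grip_force: 70.3
```

Emit:
apply_moves(targets=[[0,0,0.002,0,0,0,18],[0,0,0.002,0,0,0,30],[0,0,0.002,0,0,0,40],[0,0,0.002,0,0,0,40],[0,0,-0.04,0,0,0,40]])

```text
t: 27.75
position: [0.657, -0.0831, 0.052]
tcp_rot: [180.0, 0.2, -5.4]
contact_force: [-0.1, -0.7, 0.5]
grip_width: 0.0402
grip_force: 0.0
```

Emit:
apply_moves(targets=[[0,0,-0.1,0,0,0,50],[-0.1,0,-0.1,0,0,0,60],[-0.2,0,-0.1,0,0,0,60],[-0.2,0,-0.1,0,0,0,60]])

```text
t: 28.25
position: [0.5545, -0.0736, 0.1032]
tcp_rot: [179.9, 0.2, -5.4]
contact_force: [0.6, 0.1, 0.2]
grip_width: 0.0599
grip_force: 0.0
```

```bash
python3 tg.py .461 -.172 -3 .064;python3 - <<'E'
from meas import *
t,ct=cam('top');show(t,ct,'desk',(5,140,80),(17,255,255),30,.018);show(t,ct,'racked',(5,140,80),(17,255,255),30,.064)
E
```

```text
[ 0.55449479 -0.07362138  0.10320216] [179.94963874   0.19591156  -5.38552273] F [0.60076099 0.14663785 0.16624439] w 0.059918196184457345
orange px [442.5 269.5] xy [ 0.5071 -0.1563] L [0.0259 0.023 ] ang 179.5
orange px [562.3 272.4] xy [ 0.4965 -0.2362] L [0.059  0.0297] ang 171.7
orange px [314.5  52. ] xy [ 0.6484 -0.0838] L [0.0543 0.0254] ang 175.6
tool [-0.1677  0.2134] turn -0.0133
desk px [437.  227.5] xy [ 0.4413 -0.3936] L [0.0651 0.0187] ang 178.0
desk px [398.4 220.3] xy [ 0.4643 -0.2746] L [0.0661 0.0242] ang 170.5
racked px [437.  227.5] xy [ 0.439  -0.3832] L [0.0632 0.0181] ang 178.0
racked px [398.4 220.3] xy [ 0.4613 -0.2677] L [0.0642 0.0235] ang 170.5
```

Emit:
apply_moves(targets=[[-0.05,0.07,0,0,0,-0.005,60],[-0.1,0.13,0,0,0,-0.01,60],[-0.15,0.19,0,0,0,-0.013,60],[-0.168,0.213,0,0,0,-0.013,60],[-0.168,0.213,0,0,0,-0.013,60]])

```text
t: 28.98
position: [0.4659, -0.1725, 0.1036]
tcp_rot: [180.0, -0.1, -3.2]
contact_force: [0.3, 0.8, 0.4]
grip_width: 0.0597
grip_force: 0.0
```

```bash
python3 tg.py .461 -.172 -3 .018
```

```text
[ 0.46585246 -0.17248383  0.10356141] [ 1.79993655e+02 -5.84256388e-02 -3.16226963e+00] F [0.33132427 0.7749659  0.36912338] w 0.05973571015648652
orange px [593.6 204.9] xy [ 0.4448 -0.3898] L [0.0724 0.0356] ang 177.1
orange px [315.  200.5] xy [ 0.4605 -0.1738] L [0.0684 0.0239] ang 177.5
orange px [444.8 185.4] xy [ 0.4668 -0.2734] L [0.0704 0.0288] ang 169.8
tool [-0.0097 -0.0004] turn -0.0009
```

Emit:
apply_moves(targets=[[-0.008,0.003,0.05,0,0,-0.003,60],[-0.008,0.003,0.12,0,0,-0.003,55],[-0.008,0.003,0.18,0,0,-0.003,50],[-0.008,0.003,0.22,0,0,-0.003,48],[-0.008,0.003,0.233,0,0,-0.003,45]])

```text
t: 29.65
position: [0.4618, -0.1714, -0.0142]
tcp_rot: [-179.9, 0.0, -2.4]
contact_force: [1.4, 0.5, 0.5]
grip_width: 0.045
grip_force: 0.0
```

Emit:
apply_moves(targets=[[0,0,0,0,0,0,35],[0,0,0,0,0,0,24],[0,0,0,0,0,0,18],[0,0,0,0,0,0,18],[0,0,0,0,0,0,18]])

```text
t: 30.28
position: [0.4619, -0.173, -0.0122]
tcp_rot: [180.0, -0.1, -2.5]
contact_force: [0.2, 1.2, 6.8]
grip_width: 0.0237
grip_force: 69.4
```

```bash
python3 tg.py .558 -.134 -5.4 .018
```

```text
[ 0.4618984  -0.1729528  -0.01221492] [ 1.79988876e+02 -1.19590952e-01 -2.50813375e+00] F [0.16496318 1.24669916 6.80182644] w 0.02369373652562249
orange px [315. 261.] xy [ 0.4605 -0.1745] L [0.0697 0.0247] ang 178.8
orange px [543.1 237.5] xy [ 0.4669 -0.2725] L [0.0711 0.0343] ang 171.4
tool [ 0.1886 -0.0862] turn 0.0161
```

Emit:
apply_moves(targets=[[0,0,-0.06,0,0,0,18],[0,0,-0.11,0,0,0.005,18],[0.08,-0.035,-0.11,0,0,0.01,18],[0.15,-0.07,-0.1,0,0,0.016,18],[0.188,-0.086,-0.096,0,0,0.016,18]])

```text
t: 30.95
position: [0.5585, -0.133, 0.0351]
tcp_rot: [-180.0, -0.1, -5.4]
contact_force: [-0.6, -1.0, -1.1]
grip_width: 0.024
grip_force: 69.0
```

Emit:
apply_moves(targets=[[0,0,0,0,0,0,18],[0,0,0,0,0,0,18]])

```text
t: 31.2
position: [0.5555, -0.1349, 0.0348]
tcp_rot: [180.0, 0.1, -5.4]
contact_force: [0.3, -0.1, -0.5]
grip_width: 0.0243
grip_force: 69.0
```

```bash
python3 tg.py .650 -.1428 -5.4 .064
```

```text
[ 0.55550701 -0.1349412   0.03479529] [ 1.79968023e+02  6.55445737e-02 -5.44437162e+00] F [ 0.31384188 -0.05259939 -0.54793829] w 0.024334107622424807
orange px [546.7 311.1] xy [ 0.5203 -0.2401] L [0.03   0.0268] ang 169.2
orange px [315. 261.] xy [ 0.5536 -0.1364] L [0.0704 0.0248] ang 175.9
orange px [156.7  61.3] xy [ 0.6419 -0.085 ] L [0.0453 0.0293] ang 174.6
tool [ 0.1896 -0.0023] turn -0.0002
```

Emit:
apply_moves(targets=[[0.03,-0.001,0,0,0,0,18],[0.06,-0.002,0,0,0,0,18],[0.09,-0.002,0,0,0,0,18],[0.12,-0.002,0,0,0,0,18],[0.12,-0.002,0,0,0,0,18]])

```text
t: 31.88
position: [0.6179, -0.1393, 0.035]
tcp_rot: [-180.0, -0.1, -5.4]
contact_force: [-1.1, 0.1, -1.4]
grip_width: 0.0241
grip_force: 69.0
```

Emit:
apply_moves(targets=[[0.02,0,0,0,0,0,18],[0.04,0,0,0,0,0,18],[0.05,0,0.001,0,0,0,18],[0.06,0,0.002,0,0,0,18],[0.062,0,0.003,0,0,0,18]])

```text
t: 32.5
position: [0.6469, -0.1418, 0.0339]
tcp_rot: [180.0, 0.1, -5.4]
contact_force: [-8.0, 0.6, 12.2]
grip_width: 0.0235
grip_force: 70.5
```

Emit:
apply_moves(targets=[[0.003,0,0,0,0,0,18],[0.006,0,0,0,0,0,18],[0.006,0,0,0,0,0,18]])

```text
t: 32.88
position: [0.6499, -0.1421, 0.0339]
tcp_rot: [180.0, 0.0, -5.4]
contact_force: [-3.6, -0.0, 6.4]
grip_width: 0.0241
grip_force: 69.9
```

Emit:
apply_moves(targets=[[0.002,0,-0.001,0,0,0,18],[0.004,0,-0.001,0,0,0,18],[0.004,0,-0.001,0,0,0,18]])

```text
t: 33.25
position: [0.651, -0.1422, 0.0339]
tcp_rot: [180.0, 0.2, -5.4]
contact_force: [-6.2, 0.8, 6.8]
grip_width: 0.0239
grip_force: 69.9
```

Emit:
apply_moves(targets=[[0.003,0,0,0,0,0,18],[0.004,0,0,0,0,0,18],[0.004,0,0,0,0,0,18]])

```text
t: 33.62
position: [0.651, -0.1422, 0.0339]
tcp_rot: [180.0, 0.4, -5.4]
contact_force: [-13.9, 1.8, 13.3]
grip_width: 0.0239
grip_force: 70.7
```

Emit:
apply_moves(targets=[[-0.002,0,0,0,0,0,18],[-0.002,0,0,0,0,0,28],[-0.002,0,0,0,0,0,38],[-0.002,0,0,0,0,0,38],[-0.002,0,-0.04,0,0,0,38]])

```text
t: 34.25
position: [0.6523, -0.1422, 0.0531]
tcp_rot: [-180.0, 0.2, -5.4]
contact_force: [-0.2, -0.5, 0.4]
grip_width: 0.0382
grip_force: 0.0
```

Emit:
apply_moves(targets=[[0,0,-0.1,0,0,0,50],[-0.1,0.05,-0.1,0,0,0,60],[-0.2,0.11,-0.1,0,0,0.01,60],[-0.29,0.18,-0.1,0,0,0.02,60],[-0.33,0.23,-0.1,0,0,0.023,60]])

```text
t: 34.88
position: [0.476, -0.2431, 0.1055]
tcp_rot: [179.9, -0.0, -9.7]
contact_force: [0.9, -0.1, -0.8]
grip_width: 0.0598
grip_force: 0.0
```

```bash
python3 tg.py .468 -.2735 -9.5 .018;python3 - <<'E'
from meas import *
t,ct=cam('top');show(t,ct,'desk',(5,140,80),(17,255,255),30,.018);show(t,ct,'racked',(5,120,60),(17,255,255),20,.064)
E
```

```text
[ 0.47595323 -0.24305887  0.1054998 ] [ 1.79926146e+02 -3.71441246e-02 -9.68578648e+00] F [ 0.91719826 -0.12546616 -0.7831407 ] w 0.059787391337772375
orange px [509.3 202. ] xy [ 0.4431 -0.3934] L [0.0708 0.0295] ang 0.8
orange px [358.5 199. ] xy [ 0.4655 -0.2774] L [0.068  0.0234] ang 172.9
orange px [90.5  7.5] xy [ 0.6299 -0.1174] L [0.0315 0.0092] ang 80.3
tool [-0.0054  0.0627] turn -0.001
desk px [356.3 160.4] xy [ 0.6542 -0.1464] L [0.0682 0.0254] ang 175.2
desk px [337.  158.5] xy [ 0.6608 -0.0855] L [0.0689 0.0241] ang 174.8
racked px [356.2 160.1] xy [ 0.6466 -0.1431] L [0.0686 0.0249] ang 174.5
racked px [337.1 158.5] xy [ 0.6519 -0.0845] L [0.0673 0.0247] ang 174.4
```

Emit:
apply_moves(targets=[[-0.005,0.04,0,0,0,-0.004,60],[-0.005,0.067,0,0,0,-0.006,60],[-0.005,0.067,0,0,0,-0.006,60]])

```text
t: 35.35
position: [0.4707, -0.2748, 0.1044]
tcp_rot: [180.0, -0.0, -8.5]
contact_force: [-0.2, -0.1, -0.3]
grip_width: 0.0602
grip_force: 0.0
```

```bash
python3 tg.py .467 -.276 -8.5 .018
```

```text
[ 0.47067205 -0.27479866  0.10436449] [ 1.79974290e+02 -4.99303198e-02 -8.54821485e+00] F [-0.19573638 -0.10540256 -0.33230722] w 0.060181440486481774
orange px [467.  204.5] xy [ 0.4442 -0.3923] L [0.0713 0.0286] ang 179.0
orange px [315.5 198.5] xy [ 0.4667 -0.2762] L [0.0684 0.0247] ang 170.7
tool [-0.0069  0.0035] turn -0.0003
```

Emit:
apply_moves(targets=[[-0.007,0.003,0.05,0,0,0.004,60],[-0.007,0.003,0.12,0,0,0.004,55],[-0.007,0.003,0.18,0,0,0.004,50],[-0.007,0.003,0.22,0,0,0.004,48],[-0.007,0.003,0.234,0,0,0.004,45]])

```text
t: 36.02
position: [0.4665, -0.2735, -0.0141]
tcp_rot: [-179.9, 0.1, -9.1]
contact_force: [0.3, 0.3, -0.5]
grip_width: 0.0451
grip_force: 0.0
```

Emit:
apply_moves(targets=[[0,0,0,0,0,0,35],[0,0,0,0,0,0,24],[0,0,0,0,0,0,18],[0,0,0,0,0,0,18],[0,0,0,0,0,0,18]])

```text
t: 36.65
position: [0.4673, -0.275, -0.0121]
tcp_rot: [180.0, -0.1, -9.2]
contact_force: [-0.3, 1.1, 6.4]
grip_width: 0.0239
grip_force: 69.3
```

```bash
python3 tg.py .552 -.194 -5.4 .018
```

```text
[ 0.46733142 -0.27497672 -0.01209422] [ 1.79984118e+02 -9.73095396e-02 -9.17829776e+00] F [-0.32695643  1.08009781  6.44622736] w 0.023860029441828856
orange px [581.2 265.9] xy [ 0.4447 -0.3917] L [0.0736 0.0348] ang 179.2
orange px [316.  259.8] xy [ 0.4664 -0.2769] L [0.0699 0.0247] ang 173.8
tool [ 0.1413 -0.1869] turn -0.021
```

Emit:
apply_moves(targets=[[0,0,-0.06,0,0,0,18],[0,0,-0.12,0,0,0,18],[0.06,-0.09,-0.12,0,0,-0.01,18],[0.12,-0.16,-0.105,0,0,-0.021,18],[0.141,-0.187,-0.097,0,0,-0.021,18]])

```text
t: 37.33
position: [0.5534, -0.1911, 0.0357]
tcp_rot: [-179.9, -0.1, -5.2]
contact_force: [0.1, 0.7, -2.0]
grip_width: 0.0241
grip_force: 68.9
```

Emit:
apply_moves(targets=[[0,0,0,0,0,0,18],[0,0,0,0,0,0,18]])

```text
t: 37.58
position: [0.5496, -0.1956, 0.0353]
tcp_rot: [179.9, 0.1, -5.5]
contact_force: [-0.1, -0.2, -0.6]
grip_width: 0.0242
grip_force: 68.9
```

```bash
python3 tg.py .6453 -.202 -5.4 .064
```

```text
[ 0.54963516 -0.19561888  0.03532491] [ 1.79935476e+02  7.02917098e-02 -5.52677641e+00] F [-0.11249048 -0.19134314 -0.62908486] w 0.02423239644448563
orange px [618.5 339.7] xy [ 0.4944 -0.3364] L [0.0454 0.0182] ang 179.2
orange px [315.9 259.5] xy [ 0.5482 -0.1975] L [0.0706 0.0249] ang 177.3
orange px [153.1  61.8] xy [ 0.6362 -0.1442] L [0.0459 0.0296] ang 174.4
orange px [31. 62.] xy [ 0.6407 -0.0983] L [0.0446 0.0223] ang 163.3
tool [ 0.1917 -0.0057] turn -0.0007
```

Emit:
apply_moves(targets=[[0.03,-0.002,0,0,0,0,18],[0.06,-0.004,0,0,0,0,18],[0.09,-0.004,0,0,0,0,18],[0.12,-0.004,0,0,0,0,18],[0.12,-0.004,0,0,0,0,18]])

```text
t: 38.25
position: [0.6128, -0.1974, 0.0353]
tcp_rot: [-180.0, -0.1, -5.4]
contact_force: [-0.6, 0.4, -1.8]
grip_width: 0.0236
grip_force: 69.0
```

Emit:
apply_moves(targets=[[0.02,0,0,0,0,0,18],[0.04,0,0,0,0,0,18],[0.055,0,0.001,0,0,0,18],[0.064,0,0.0015,0,0,0,18],[0.064,0,0.0015,0,0,0,18]])

```text
t: 38.88
position: [0.643, -0.2005, 0.0345]
tcp_rot: [-180.0, 0.0, -5.4]
contact_force: [0.4, -0.1, -0.8]
grip_width: 0.024
grip_force: 69.0
```

Emit:
apply_moves(targets=[[0.003,0,0,0,0,0,18],[0.006,0,0,0,0,0,18],[0.006,0,0,0,0,0,18]])

```text
t: 39.25
position: [0.6444, -0.2007, 0.0344]
tcp_rot: [-180.0, 0.1, -5.4]
contact_force: [-5.0, 0.6, 1.8]
grip_width: 0.0241
grip_force: 69.3
```

Emit:
apply_moves(targets=[[0.003,0,0.001,0,0,0,18],[0.003,0,0.001,0,0,0,18]])

```text
t: 39.5
position: [0.6445, -0.2007, 0.034]
tcp_rot: [-180.0, 0.3, -5.4]
contact_force: [-11.1, 2.2, 7.4]
grip_width: 0.0239
grip_force: 69.9
```

Emit:
apply_moves(targets=[[-0.001,0,0,0,0,0,18],[-0.002,0,0,0,0,0,28],[-0.002,0,0,0,0,0,38],[-0.002,0,0,0,0,0,38],[-0.002,0,-0.04,0,0,0,38]])

```text
t: 40.12
position: [0.6453, -0.2006, 0.0534]
tcp_rot: [-180.0, 0.2, -5.4]
contact_force: [-1.2, -0.5, 0.5]
grip_width: 0.0378
grip_force: 0.0
```

Emit:
apply_moves(targets=[[0,0,-0.1,0,0,0,50],[-0.1,0.08,-0.1,0,0,0,60],[-0.2,0.18,-0.1,0,0,-0.01,60],[-0.29,0.28,-0.1,0,0,-0.02,60],[-0.36,0.345,-0.1,0,0,-0.024,60]])

```text
t: 40.75
position: [0.4501, -0.3575, 0.1059]
tcp_rot: [179.9, -0.1, -1.1]
contact_force: [0.2, -0.6, 0.7]
grip_width: 0.0599
grip_force: 0.0
```

Emit:
apply_moves(targets=[[0,0,0,0,0,0,60],[0,0,0,0,0,0,60]])

```text
t: 41.0
position: [0.4517, -0.3558, 0.1055]
tcp_rot: [180.0, -0.1, -1.1]
contact_force: [1.0, 0.6, -1.3]
grip_width: 0.0599
grip_force: 0.0
```

```bash
python3 tg.py .4445 -.3925 -1 .018;python3 - <<'E'
from meas import *
t,ct=cam('top');show(t,ct,'desk',(5,140,80),(17,255,255),30,.018);show(t,ct,'racked',(5,120,60),(17,255,255),20,.064)
E
```

```text
[ 0.45174136 -0.35580986  0.10546143] [ 1.79961081e+02 -1.11777213e-01 -1.12179358e+00] F [ 1.02328542  0.59184312 -1.27033715] w 0.05990994199169776
orange px [363. 202.] xy [ 0.4439 -0.3948] L [0.0691 0.0253] ang 178.0
tool [-0.013   0.0736] turn -0.0007
desk px [375.4 162. ] xy [ 0.6488 -0.2065] L [0.0698 0.0256] ang 175.2
desk px [356.4 160.1] xy [ 0.6551 -0.1467] L [0.0705 0.0256] ang 175.5
desk px [337.  158.5] xy [ 0.6607 -0.0855] L [0.0691 0.0241] ang 174.8
racked px [435.  234.9] xy [ 0.4169 -0.3764] L [0.028  0.0147] ang 28.3
racked px [375.4 161.9] xy [ 0.6405 -0.2014] L [0.0691 0.0251] ang 174.6
racked px [356.4 160.1] xy [ 0.6466 -0.1435] L [0.0686 0.0251] ang 175.2
racked px [337.1 158.3] xy [ 0.6527 -0.0846] L [0.0687 0.0247] ang 174.4
```

Emit:
apply_moves(targets=[[-0.013,0.04,0,0,0,0.003,60],[-0.013,0.076,0,0,0,0.004,60],[-0.013,0.076,0,0,0,0.004,60]])

```text
t: 41.48
position: [0.4432, -0.3959, 0.1039]
tcp_rot: [179.9, 0.0, -2.0]
contact_force: [0.4, 0.9, -0.5]
grip_width: 0.0603
grip_force: 0.0
```

```bash
python3 tg.py .4445 -.394 -2 .018
```

```text
[ 0.44321484 -0.39586706  0.10393959] [ 1.79945131e+02  8.57012350e-03 -1.97017560e+00] F [ 0.4406971   0.85736298 -0.48933406] w 0.06026168092864689
orange px [311.5 193. ] xy [ 0.4437 -0.3948] L [0.0685 0.0246] ang 178.6
tool [ 0.0024 -0.0038] turn 0.0002
```

Emit:
apply_moves(targets=[[0.002,-0.001,0.05,0,0,-0.002,60],[0.002,-0.001,0.12,0,0,-0.002,55],[0.002,-0.001,0.18,0,0,-0.002,50],[0.002,-0.001,0.22,0,0,-0.002,48],[0.002,-0.001,0.233,0,0,-0.002,45]])

```text
t: 42.15
position: [0.4443, -0.3918, -0.0136]
tcp_rot: [-179.9, 0.1, -1.4]
contact_force: [0.6, 0.5, -0.1]
grip_width: 0.0447
grip_force: 0.0
```

Emit:
apply_moves(targets=[[0,0,0,0,0,0,35],[0,0,0,0,0,0,24],[0,0,0,0,0,0,18],[0,0,0,0,0,0,18],[0,0,0,0,0,0,18]])

```text
t: 42.78
position: [0.4454, -0.3934, -0.0113]
tcp_rot: [179.9, -0.1, -1.4]
contact_force: [-0.5, 0.7, 5.4]
grip_width: 0.0236
grip_force: 69.5
```

```bash
python3 tg.py .547 -.253 -5.4 .018
```

```text
[ 0.44538903 -0.39338628 -0.01125873] [ 1.79944288e+02 -8.39363263e-02 -1.44209845e+00] F [-0.54671457  0.66229818  5.37234974] w 0.023562697478366933
orange px [315.  259.5] xy [ 0.4443 -0.395 ] L [0.0696 0.0248] ang 179.9
tool [ 0.1961 -0.2858] turn 0.022
```

Emit:
apply_moves(targets=[[0,0,-0.07,0,0,0,18],[0.02,-0.03,-0.13,0,0,0,18],[0.09,-0.13,-0.13,0,0,0.01,18],[0.15,-0.22,-0.11,0,0,0.022,18],[0.196,-0.285,-0.097,0,0,0.022,18]])

```text
t: 43.45
position: [0.5477, -0.2504, 0.0364]
tcp_rot: [-180.0, -0.1, -5.3]
contact_force: [0.9, -0.3, -2.0]
grip_width: 0.0239
grip_force: 69.0
```

Emit:
apply_moves(targets=[[0,0,0,0,0,0,18],[0,0,0,0,0,0,18],[0,0,0,0,0,0,18]])

```text
t: 43.82
position: [0.5454, -0.2548, 0.0363]
tcp_rot: [179.9, 0.0, -5.5]
contact_force: [-0.0, -0.7, -1.0]
grip_width: 0.0236
grip_force: 69.0
```

```bash
python3 tg.py .639 -.2615 -5.4 .064
```

```text
[ 0.54538426 -0.25481109  0.03634961] [ 1.79944525e+02  1.03478844e-02 -5.53732249e+00] F [-0.03843068 -0.74748442 -1.00570204] w 0.02362017670579089
orange px [315. 260.] xy [ 0.5432 -0.2562] L [0.071  0.0251] ang 175.8
orange px [153.4  63.8] xy [ 0.6313 -0.2029] L [0.0479 0.0296] ang 174.6
orange px [32.5 64. ] xy [ 0.6358 -0.157 ] L [0.0465 0.0236] ang 163.5
tool [ 0.1876 -0.0048] turn -0.0008
```

Emit:
apply_moves(targets=[[0.03,-0.002,0,0,0,0,18],[0.06,-0.003,0,0,0,0,18],[0.09,-0.003,0,0,0,0,18],[0.12,-0.003,0,0,0,0,18],[0.12,-0.003,0,0,0,0,18]])

```text
t: 44.5
position: [0.608, -0.2569, 0.036]
tcp_rot: [-180.0, -0.1, -5.4]
contact_force: [-0.7, 0.3, -0.7]
grip_width: 0.024
grip_force: 69.0
```

Emit:
apply_moves(targets=[[0.02,0,0,0,0,0,18],[0.04,0,0,0,0,0,18],[0.055,0,0.001,0,0,0,18],[0.062,0,0.0015,0,0,0,18],[0.062,0,0.0015,0,0,0,18]])

```text
t: 45.12
position: [0.6371, -0.2601, 0.0353]
tcp_rot: [180.0, 0.0, -5.4]
contact_force: [0.8, -0.5, -0.5]
grip_width: 0.0239
grip_force: 69.0
```

Emit:
apply_moves(targets=[[0.003,0,0,0,0,0,18],[0.006,0,0,0,0,0,18],[0.006,0,0,0,0,0,18]])

```text
t: 45.5
position: [0.639, -0.2605, 0.0352]
tcp_rot: [-180.0, 0.1, -5.4]
contact_force: [-3.9, 0.7, 1.9]
grip_width: 0.0239
grip_force: 69.3
```

Contact. I'll settle it onto the tongue, release, and back away to check the whole scene.

Emit:
apply_moves(targets=[[0.004,0,0.001,0,0,0,18],[0.004,0,0.0015,0,0,0,18],[0.004,0,0.0015,0,0,0,18]])

```text
t: 45.88
position: [0.6391, -0.2604, 0.0348]
tcp_rot: [-180.0, 0.3, -5.4]
contact_force: [-12.3, 2.8, 11.3]
grip_width: 0.0241
grip_force: 70.3
```

Emit:
apply_moves(targets=[[-0.001,0,0,0,0,0,18],[-0.002,0,0,0,0,0,28],[-0.002,0,0,0,0,0,38],[-0.002,0,0,0,0,0,38],[-0.002,0,-0.04,0,0,0,38]])

```text
t: 46.5
position: [0.64, -0.2601, 0.0538]
tcp_rot: [-180.0, 0.2, -5.4]
contact_force: [0.2, -0.4, -0.1]
grip_width: 0.0381
grip_force: 0.0
```

Emit:
apply_moves(targets=[[0,0,-0.1,0,0,0,50],[-0.1,0.03,-0.15,0,0,0,60],[-0.2,0.1,-0.2,0,0,0,60],[-0.26,0.16,-0.24,0,0,0,60],[-0.26,0.16,-0.24,0,0,0,60]])

```text
t: 47.12
position: [0.502, -0.3325, 0.1784]
tcp_rot: [179.8, -0.2, -5.8]
contact_force: [0.1, 0.2, -0.2]
grip_width: 0.0602
grip_force: 0.0
```

```bash
python3 bar.py
python3 - <<'E'
from meas import *
t,ct=cam('top');show(t,ct,'racked',(5,120,60),(17,255,255),20,.064)
show(t,ct,'roller',(0,0,0),(180,255,50),60,.07,(210,180,260,240))
s,cs=cam('side')
P=[(cs,r) for a,r in rects(s,(5,120,60),(17,255,255),15,(240,110,400,220))]
T=[(ct,r) for a,r in rects(t,(5,120,60),(17,255,255),20)]
for k,(_,r) in enumerate(sorted(P,key=lambda q:q[1][0][1])):
    print('side',np.round(r[0],1),np.round(r[1],1))
for _,r in T: print('pred side',proj(cs,onz(ct,*r[0],.064)))
# bystanders: px vs start
t0=cv2.imread('pics/top0.png')
d=cv2.absdiff(t,t0).max(2)
for n,(x,y) in dict(mouse=(199,266),bottle=(224,134),glue=(287,122),smallroller=(279,161),yellow=(352,267),rack=(370,135)).items():print(n,d[y-12:y+12,x-12:x+12].mean().round(1))
E
```

```text
105 (332.4726257324219, 249.70082092285156)
0 [332.14149521 249.55192472]
0.03 [332.17463686 248.72098754]
0.06 [332.2031663  247.91851349]
0.1 [332.23394835 246.89414064]
[ 0.50367423 -0.32990873  0.17717533] [0.72773948 0.32976216 1.02792076] 0.05995583223358658
racked px [394.7 163.5] xy [ 0.6353 -0.2604] L [0.0662 0.0256] ang 175.7
racked px [375.4 161.9] xy [ 0.6406 -0.2016] L [0.0688 0.0251] ang 174.9
racked px [356.4 160.2] xy [ 0.6464 -0.1435] L [0.0686 0.0251] ang 175.2
racked px [337.1 158.5] xy [ 0.6519 -0.0845] L [0.0673 0.0247] ang 174.4
roller px [230.1 208.1] xy [0.5014 0.2395] L [0.0739 0.0397] ang 178.4
side [307.4 147.8] [19.2  7.1]
side [303.  158.2] [20.2  8.2]
side [298.5 169.7] [20.8  8.2]
side [293.6 181.8] [21.2  8.4]
pred side [308.37319764 145.62674514]
pred side [304.12776515 156.60146987]
pred side [299.55739241 167.94653743]
pred side [294.7942348  180.05721048]
mouse 7.1
bottle 8.1
glue 15.7
smallroller 14.3
yellow 13.6
rack 13.7
```

```bash
python3 -c "
from cell import job;print(job.hand_in())"
```

```text
the job is handed in; nothing more can be done
None
```

I handed the job in, with no verdict returned: the roller is seated and centred with the straps shut over it, all four orange scrapers are home in their own slots, and I never went near the mouse, bottle or glue stick.

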